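# Rack the dried test panels

### The job

The coated test panels on the drying pegs are dry. First topple the white slotted rack, which stands on end, onto its plain back so that its slots face up; then lift each panel clear of its peg's upturned tip as you slide it off, without dragging it hard against the peg, and slide it upright, hole end up, all the way down into a slot of its own. Leave everything else on the bench where it is.

Things in the scene. Friction and masses are not known exactly. Their poses are not given: they have to be found in the camera images.
- rack (a point): centre of the white plastic slotted rack: a loose block 168 mm long, 86 mm wide, 60 mm high in use, about 0.75 kg, that starts standing on end, its length upright. z runs along the length (up while it stands on end); x points from the slotted face to the plain back (the underside in use); y runs along the slots.
- rack_block: the rack; origin in the centre of the end it stands on, 84 mm from rack, same axes. Its slotted face (-x side) looks to the robot's side. A push of about 2 N on that face near the top tips it away, past its balance point after about 20 degrees, onto its plain back.
- slot0 (a point): mouth centre of slot 0, in the slotted face, -63 mm from the block's centre along its z; axes as the rack. Slots are 42 mm apart, 9 mm wide (3 mm bevel at the mouth), 71 mm long, 42 mm deep, the floor 18 mm above the bench when the rack lies. Slot 3, highest while it stands on end, is then farthest the way it fell.
- slot1 (a point): mouth centre of slot 1, in the slotted face, -21 mm from the block's centre along its z; axes as the rack. Slots are 42 mm apart, 9 mm wide (3 mm bevel at the mouth), 71 mm long, 42 mm deep, the floor 18 mm above the bench when the rack lies. Slot 3, highest while it stands on end, is then farthest the way it fell.
- slot2 (a point): mouth centre of slot 2, in the slotted face, 21 mm from the block's centre along its z; axes as the rack. Slots are 42 mm apart, 9 mm wide (3 mm bevel at the mouth), 71 mm long, 42 mm deep, the floor 18 mm above the bench when the rack lies. Slot 3, highest while it stands on end, is then farthest the way it fell.
- slot3 (a point): mouth centre of slot 3, in the slotted face, 63 mm from the block's centre along its z; axes as the rack. Slots are 42 mm apart, 9 mm wide (3 mm bevel at the mouth), 71 mm long, 42 mm deep, the floor 18 mm above the bench when the rack lies. Slot 3, highest while it stands on end, is then farthest the way it fell.
- stand (a point): fixed steel drying stand with four level pegs in a row; a point on the bench, in front of the pegs on the centre line. -x is the way the pegs point (to the robot's side), y runs along the row, z up. A crossbar 140 mm from it along +x, top 125 mm above the bench, carries the pegs, at y = -112.5 (peg 0), -37.5, 37.5 and 112.5 mm (peg 3).
- stand_frame: the same stand, same origin and axes. Pegs are 7 mm thick, centre lines 125 mm above the bench, and reach from the crossbar (x = 140 mm) to x = 50 mm, where the end is bent up: the top of the upturned tip is 9 mm higher than the top of the level part. Foot plate 8 mm thick, x 110 to 200 mm, y -162 to 162 mm.
- panel0 (a point): centre (half-way up) of the aluminium test panel on peg 0, None if that peg is empty: 60 wide, 150 tall, 6 mm thick, about 0.13 kg. z is up while it hangs, x the normal of its broad faces, y across its width. Hanging hole 16 wide and 24 mm tall, 9 to 33 mm above the centre; plain metal from there to the top edge at 75 mm, to pinch.
- panel1 (a point): centre (half-way up) of the aluminium test panel on peg 1, None if that peg is empty: 60 wide, 150 tall, 6 mm thick, about 0.13 kg. z is up while it hangs, x the normal of its broad faces, y across its width. Hanging hole 16 wide and 24 mm tall, 9 to 33 mm above the centre; plain metal from there to the top edge at 75 mm, to pinch.
- panel2 (a point): centre (half-way up) of the aluminium test panel on peg 2, None if that peg is empty: 60 wide, 150 tall, 6 mm thick, about 0.13 kg. z is up while it hangs, x the normal of its broad faces, y across its width. Hanging hole 16 wide and 24 mm tall, 9 to 33 mm above the centre; plain metal from there to the top edge at 75 mm, to pinch.
- panel3 (a point): centre (half-way up) of the aluminium test panel on peg 3, None if that peg is empty: 60 wide, 150 tall, 6 mm thick, about 0.13 kg. z is up while it hangs, x the normal of its broad faces, y across its width. Hanging hole 16 wide and 24 mm tall, 9 to 33 mm above the centre; plain metal from there to the top edge at 75 mm, to pinch.
- panel_0: panel 0; origin mid bottom edge, 75 mm below panel0, same axes. Hung, the hole's upper edge rests on the peg, centre 95.5 mm above the bench, 25 to 47 mm behind the tip. It comes off if raised 9 to 17 mm (13 is best) and drawn along the peg past the tip. Seated in the lying rack its centre is 93 mm above the bench.
- panel_1: panel 1; origin mid bottom edge, 75 mm below panel1, same axes. Hung, the hole's upper edge rests on the peg, centre 95.5 mm above the bench, 25 to 47 mm behind the tip. It comes off if raised 9 to 17 mm (13 is best) and drawn along the peg past the tip. Seated in the lying rack its centre is 93 mm above the bench.
- panel_2: panel 2; origin mid bottom edge, 75 mm below panel2, same axes. Hung, the hole's upper edge rests on the peg, centre 95.5 mm above the bench, 25 to 47 mm behind the tip. It comes off if raised 9 to 17 mm (13 is best) and drawn along the peg past the tip. Seated in the lying rack its centre is 93 mm above the bench.
- panel_3: panel 3; origin mid bottom edge, 75 mm below panel3, same axes. Hung, the hole's upper edge rests on the peg, centre 95.5 mm above the bench, 25 to 47 mm behind the tip. It comes off if raised 9 to 17 mm (13 is best) and drawn along the peg past the tip. Seated in the lying rack its centre is 93 mm above the bench.
- beaker: bystander: glass beaker, 72 mm across, 85 mm tall; origin under its centre
- jar: bystander: amber jar, 62 mm across, 75 mm tall; origin under its centre
- tipbox: bystander: grey box with clear lid, 85 x 125 x 65 mm; origin under its centre
- dish: bystander: white shallow dish, 90 mm across, 18 mm tall; origin under its centre
- scoop: bystander: lab spatula lying flat, 150 mm long; origin under its centre
There are look-alikes about, which are no part of the job. What is shaped like the panel_1 but green is not meant. Leave any blue look-alike of the panel_2 alone.

How it is judged:
By the outcome, as a careful person would: the job done as asked, in the order asked, and still so for the second after the job is handed in, with the robot touching nothing.
Of panel_0, panel_1, panel_2, panel_3 only 3 to 4 are there at a start; the rules pass over those that are not, and their reading is None.
At some moment in a run one of rack_block may be knocked a few centimetres aside while the robot is not near it.
It also fails if it takes over 210 s, if anything falls off the work surface, if the arm or the gripper's body presses on something with over 40 N, if the wrist force passes 120 N, or if a joint passes its speed limit or range.

### The arm

A 6-joint arm with a two-finger parallel gripper is mounted at the origin on the work surface. World frame = base frame: x ahead of the robot, y to its left, z up, the work surface at z = 0. Lengths are in m, angles in degrees, forces in N, time in s.
With the tool pointing down it reaches from about 0.35 to 0.725 m from the base axis. Payload 4.3 kg.
Tool frame: the origin (TCP) lies on the centre line of the jaws, within the pads' length; the fingertips stand 25 mm ahead of it and the grasp point (between the pads) lies 6 mm ahead of it; z points along the fingers, y is the direction in which the jaws open and shut (so a half turn about z gives the same grasp; the last joint's range is limited). The gripper opens to 85 mm and grips with 20 to 120 N. Pads are 22 mm wide; open, the fingers measure 114 mm over their backs; the gripper's body (76 mm by 85 mm) begins 54 mm behind the grasp point. The pads swing forward as they close: fully open they stand 13 mm farther back than shut.
Start: joints at [-79.257, 21.618, 4.641, 73.018, 0, 83.68], TCP at [0.169, -0.55, 0.256] pointing down, gripper open.
Joint ranges: [-156.06, 156.06], [-48.1, 94.91], [-58.44, 69.94], [-101.28, 121.22], [-78.64, 73.56], [-180, 180]. Speed limits (degrees/s): [147.25, 147.25, 180, 180, 180, 180].

### API

Orientations are given as [roll, pitch, yaw] about the fixed x, y, z axes, in that order (R = Rz(yaw) Ry(pitch) Rx(roll)).
In Python, from cell import r gives the robot as it stands.
- The arm moves only by the shell command python3 -m creep 'ROWS'. ROWS is JSON, a list of rows, each an object with "translation": the shift along the tool's x, y, z in mm, a list of three; "spin": the turn about the tool's z in rad; "hand": the gripper command: -1 is fully open, 1 is shut, values between are in proportion. In form: [{"translation": [tx, ty, tz], "spin": spin, "hand": hand}, ...]. A call has 1 to 12 rows; each row shifts and turns the commanded pose from where the row before left it, along the tool's axes as they then stand; what a row does not reach is not made up. A row lasts 1/12 s, in which the tool goes at most 41.7 mm and 7.16 degrees, less where a joint would pass 70% of its speed; a pose out of reach is approached as far as the arm can. A call is refused whole if a number of a shift passes 41.7 or a number of a turn 0.125, either way. A call with a gripper value outside its range is refused whole. The fingers move at their own pace and stop on an object; the grip force is fixed at half the most. Time passes only in rows, so rows that do not move let the fingers close. It gives the time, the measured TCP pose, the force and the opening at its end, in the units of the state.
- r.state(): the state, without advancing time (a new reading comes with each control period).
- r.read_camera(name): name is "scene" or "top" or "wrist"; returns the picture (480x640x3 uint8, red, green, blue); there is no depth.
- r.camera_model(name): a dict with "vfov" (degrees; the focal length in pixels is half the picture's height over the tangent of half this angle, whatever the lens; pixels are square), "cx", "cy" (the principal point, pixels), "rvec" (rotation vector, rad) and "tvec" (3), from world to camera coordinates, as OpenCV has them. Camera axes: x right, y down, z forward; pixel columns grow to the right and rows downward; lengths in m; the calibration is good to about 2 mm. The wrist camera is an equidistant fisheye: a pixel r from the principal point sees the ray r / f radians off the axis. A picture is of the moment at which its call begins: read the wrist's pose just before it. camera_model takes no time and is no camera call; for the wrist camera it gives the pose at the moment of the call.
- r.sign_off(): hands the job in, once; it reports no verdict.
Trained networks look in the newest picture that a camera, given by its name, has taken for a name from the list of things; names that differ only in an ending like _2 or _b are one class to them, and where a whole thing is asked for, a point or a joint stands for the part that bears it (a point fixed in the world has none). Each returns a list of dicts, best first, with "score" (0 to 1); they miss things now and then, are a little off and sometimes report something else, mostly with a low value. They report only what shows in the picture. A call takes as long as a camera call. They do not tell look-alikes from the thing itself.
- r.find_in(camera, name): "position" ([column, row] in pixels, amid what is visible of it).
The state is a dict: "t": time; "qpos": joint angles; "qd": joint speeds; "effort": joint torques, N m; "ee_pos": TCP position; "tool_rot": TCP orientation; "force": force on the tool from outside, world axes, zero at the start; "torque": the same for the moment, N m; "width": finger opening in m.
Only numpy, scipy, OpenCV 4.12 (cv2) and the standard library are available. Lean on these libraries where they do the work, as an engineer would, in place of code of your own. Each camera call takes 0.05 s, during which the arm holds its last target.

## Working session

There is one attempt and no reset: what is moved stays moved. The work goes in short steps, Python scripts to look and compute and a shell command to move; the robot and the scene stay as the last step left them, time stands still between calls to the robot, and variables do not carry over. Pictures are saved under pics/ and viewed, and the job is handed in when it is done.

```bash
ls; mkdir -p pics; python3 - <<'E'
from cell import r
import cv2
s=r.state(); print(s)
for c in ["scene","top","wrist"]:
    im=r.read_camera(c); cv2.imwrite(f"pics/{c}0.png",im[:,:,::-1]); print(c,r.camera_model(c))
    
E
```

```text
pics
{'t': 0.0, 'qpos': array([-7.92559230e+01,  2.16600711e+01,  4.56328698e+00,  7.30164476e+01,
       -3.64669221e-04,  8.36809230e+01]), 'qd': array([-0.04753649, -0.00387284,  0.0045148 ,  0.02739651, -0.0594258 ,
       -0.05497003]), 'effort': array([-5.80557735e-04, -4.63600409e+01,  2.69877756e+01,  2.06942222e-02,
       -2.21513278e-04, -3.42135024e-06]), 'ee_pos': array([ 0.16861971, -0.54910529,  0.25538138]), 'tool_rot': array([-1.79887416e+02, -1.21004184e-02,  1.70631425e+01]), 'force': array([-0.89260643,  0.50597748,  0.10369824]), 'torque': array([ 0.02397427, -0.02506327, -0.01275841]), 'width': 0.08507407084362692}
scene {'vfov': 56.146904856560205, 'cx': 315.38899511558935, 'cy': 234.8901492042555, 'rvec': array([ 2.02428046,  1.49261136, -0.53933718]), 'tvec': array([-0.12761539, -0.34029292,  1.58293141])}
top {'vfov': 45.47753494909499, 'cx': 317.8325893538362, 'cy': 240.92690499434718, 'rvec': array([ 2.10920592, -2.16673319,  0.1356042 ]), 'tvec': array([-0.00978359,  0.55522417,  1.34307719])}
wrist {'vfov': 65.70646984690485, 'cx': 318.06385015038734, 'cy': 239.08488375469943, 'rvec': array([-2.32574181,  1.71700693,  0.26002841]), 'tvec': array([-0.57482541, -0.03815842,  0.37939904])}
```

View pics/scene0.png

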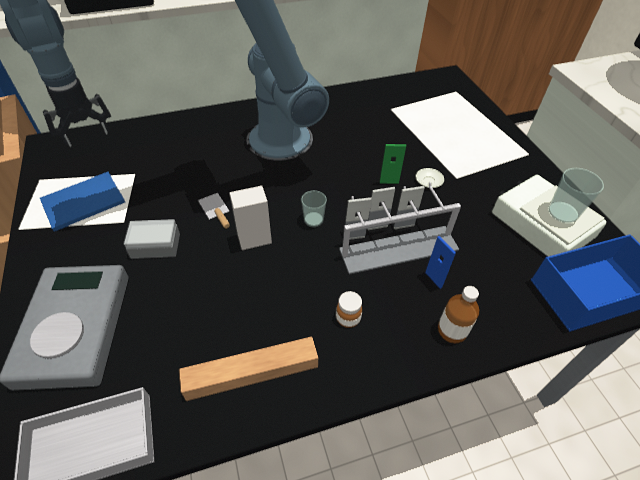

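View pics/top0.png

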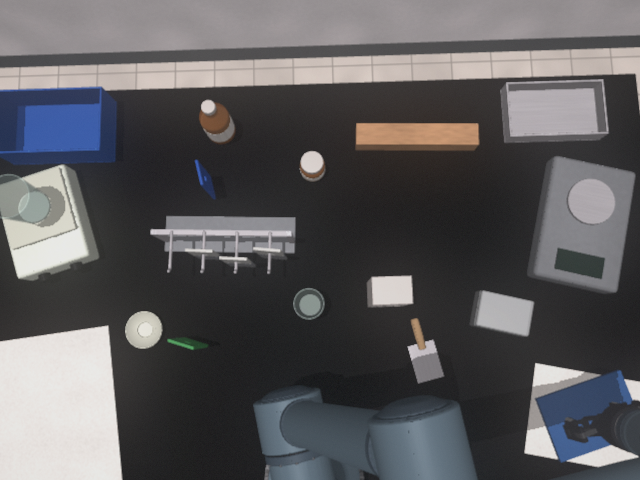

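View pics/wrist0.png

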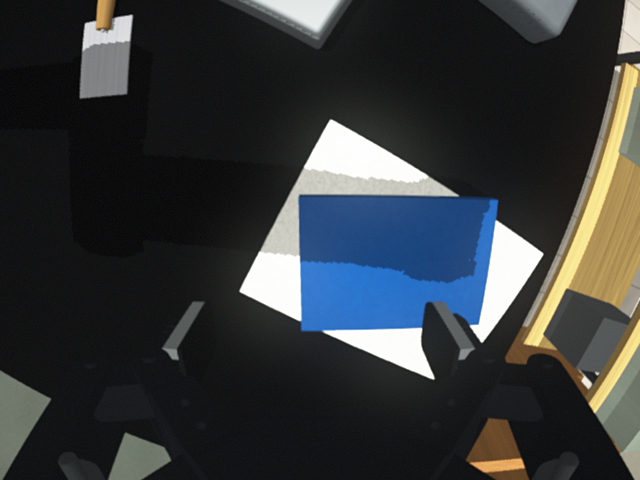

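The rack stands at top-image (390,291). Panels hang on pegs at columns ~203, 237 and 269, and the left peg (170, peg 3) looks empty. The green and blue look-alikes stand free at (187,343) and (205,178).

```bash
cat > h.py <<'E'
from cell import r
import numpy as np, cv2
def K(m):
    f=240/np.tan(np.radians(m['vfov'])/2); return f
def pose(m):
    R,_=cv2.Rodrigues(np.array(m['rvec'])); t=np.array(m['tvec']); return R,t,-R.T@t
def ray(m,px,fish=False):
    f=K(m);R,t,c=pose(m);d=np.array([px[0]-m['cx'],px[1]-m['cy']])/f
    if fish:
        th=np.hypot(*d); v=np.array([*(np.sin(th)*d/max(th,1e-9)),np.cos(th)])
    else: v=np.array([*d,1.])
    return c,R.T@v
def onz(m,px,z,fish=False):
    c,v=ray(m,px,fish); return c+v*(z-c[2])/v[2]
def proj(m,P,fish=False):
    f=K(m);R,t,c=pose(m);p=R@np.asarray(P,float)+t
    if fish:
        rr=np.hypot(p[0],p[1]);th=np.arctan2(rr,p[2]);return np.array([m['cx'],m['cy']])+f*th*p[:2]/rr
    return np.array([m['cx'],m['cy']])+f*p[:2]/p[2]
E
python3 - <<'E'
from h import *
for c in ["top","scene"]:
    m=r.camera_model(c); r.read_camera(c)
    for n in ["rack","rack_block","stand","slot0","slot3","panel_0","panel0","panel1","panel2","panel3"]:
        print(c,n,[(np.round(d['position'],1).tolist(),round(d['score'],2)) for d in r.find_in(c,n)[:5]])
    im=r.read_camera(c)[:,:,::-1]
    for nm,(x0,y0,w,h) in dict(rack=(350,250,100,75),stand=(145,205,160,80)).items() if c=="top" else dict(rack=(215,170,80,90),stand=(330,165,140,105)).items():
        s=min(800/w,600/h); cv2.imwrite(f"pics/{c}_{nm}_z.png",cv2.resize(im[y0:y0+h,x0:x0+w],None,fx=s,fy=s,interpolation=cv2.INTER_CUBIC))
print(r.state()['t'])
E
```

```text
top rack [([391.3, 289.9], 0.67)]
top rack_block [([389.9, 290.2], 0.76)]
top stand [([226.8, 231.5], 0.62)]
top slot0 [([390.8, 285.0], 0.92)]
top slot3 [([390.8, 285.0], 0.92)]
top panel_0 [([270.8, 254.2], 0.82), ([205.3, 179.4], 0.68), ([238.7, 259.1], 0.61), ([186.1, 342.4], 0.57), ([202.9, 252.8], 0.56)]
top panel0 [([270.8, 254.2], 0.82), ([205.3, 179.4], 0.68), ([238.7, 259.1], 0.61), ([186.1, 342.4], 0.57), ([202.9, 252.8], 0.56)]
top panel1 [([270.8, 254.2], 0.82), ([205.3, 179.4], 0.68), ([238.7, 259.1], 0.61), ([186.1, 342.4], 0.57), ([202.9, 252.8], 0.56)]
top panel2 [([270.8, 254.2], 0.82), ([205.3, 179.4], 0.68), ([238.7, 259.1], 0.61), ([186.1, 342.4], 0.57), ([202.9, 252.8], 0.56)]
top panel3 [([270.8, 254.2], 0.82), ([205.3, 179.4], 0.68), ([238.7, 259.1], 0.61), ([186.1, 342.4], 0.57), ([202.9, 252.8], 0.56)]
scene rack [([250.7, 216.8], 0.86)]
scene rack_block [([249.0, 216.5], 0.71)]
scene stand [([396.8, 243.4], 0.94), ([409.8, 204.7], 0.55)]
scene slot0 [([247.9, 214.8], 0.62)]
scene slot3 [([247.9, 214.8], 0.62)]
scene panel_0 [([380.9, 198.9], 0.96), ([438.6, 261.9], 0.76), ([406.8, 200.7], 0.7), ([358.3, 213.6], 0.68), ([391.6, 163.0], 0.58)]
scene panel0 [([380.9, 198.9], 0.96), ([438.6, 261.9], 0.76), ([406.8, 200.7], 0.7), ([358.3, 213.6], 0.68), ([391.6, 163.0], 0.58)]
scene panel1 [([380.9, 198.9], 0.96), ([438.6, 261.9], 0.76), ([406.8, 200.7], 0.7), ([358.3, 213.6], 0.68), ([391.6, 163.0], 0.58)]
scene panel2 [([380.9, 198.9], 0.96), ([438.6, 261.9], 0.76), ([406.8, 200.7], 0.7), ([358.3, 213.6], 0.68), ([391.6, 163.0], 0.58)]
scene panel3 [([380.9, 198.9], 0.96), ([438.6, 261.9], 0.76), ([406.8, 200.7], 0.7), ([358.3, 213.6], 0.68), ([391.6, 163.0], 0.58)]
1.35
```

View pics/top_rack_z.png

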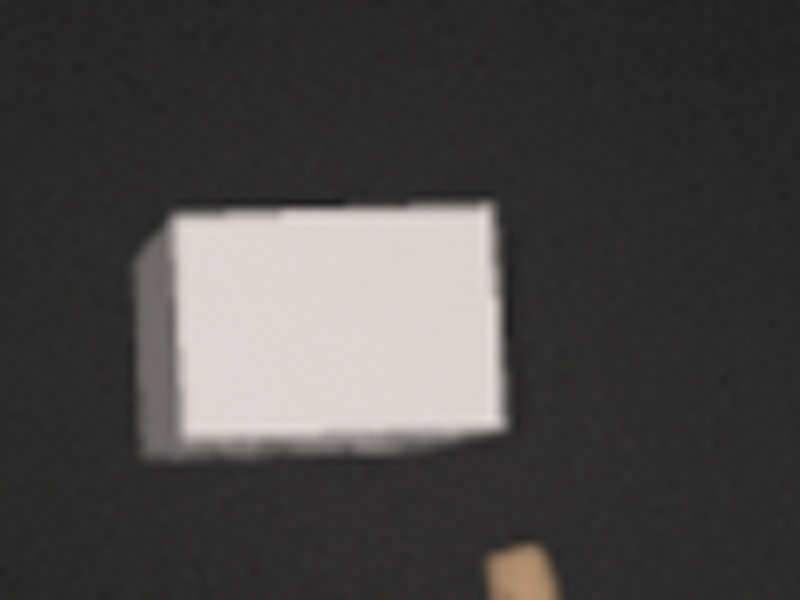

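View pics/top_stand_z.png

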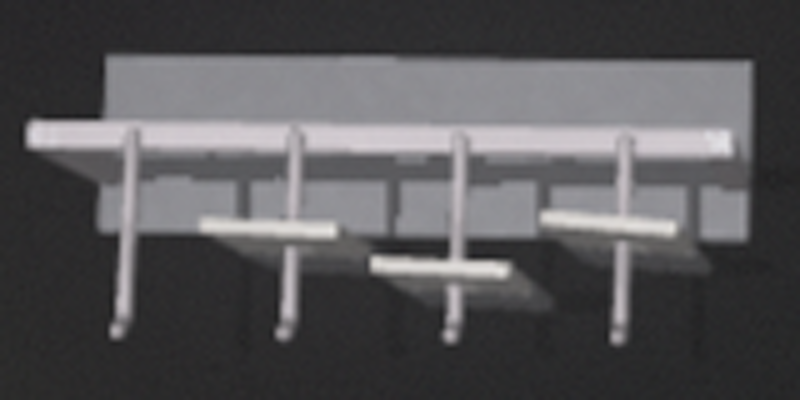

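View pics/scene_stand_z.png

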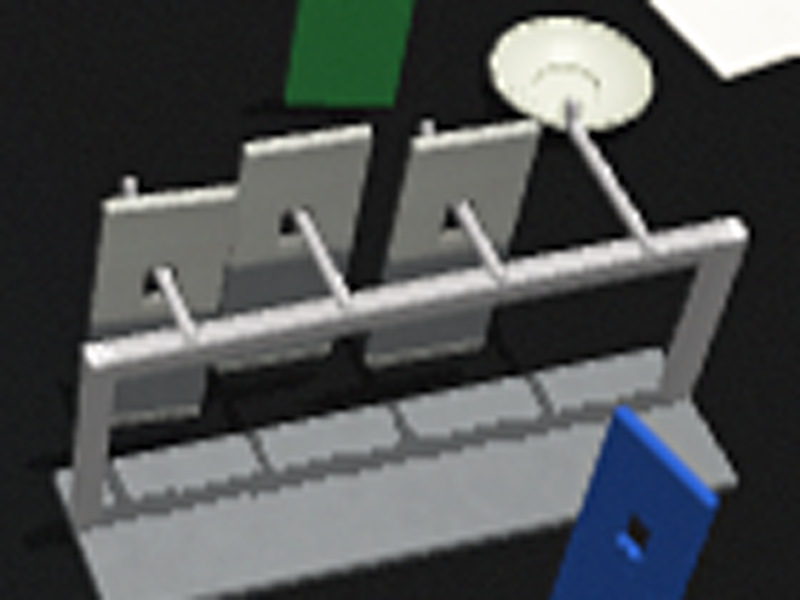

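View pics/scene_rack_z.png

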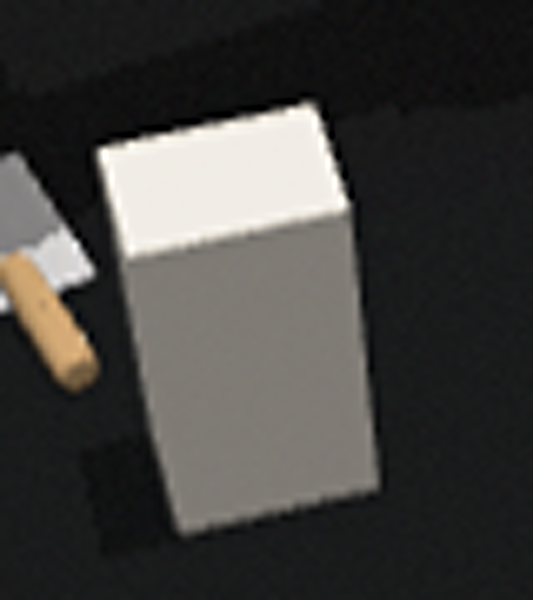

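```bash
python3 - <<'E'
from h import *
m=r.camera_model("top")
def Z(p,x0,y0,s): return (x0+(p[0]+.5)/s-.5,y0+(p[1]+.5)/s-.5)
print("cam",pose(m)[2])
c=[onz(m,Z(p,350,250,8),.168) for p in [(172,213),(493,204),(506,430),(183,440)]]
for q in c: print("rack",q.round(4))
c=np.array(c);print("ctr",c.mean(0).round(4),"yawdir", np.degrees(np.arctan2(*( (c[0]-c[1]+c[3]-c[2])[[1,0]]))), [np.linalg.norm(c[i]-c[i-1]).round(4) for i in range(4)])
t=[onz(m,Z(p,145,205,5),.1375) for p in [(618,333),(452,331),(286,327),(118,327)]]
for q in t: print("tip",q.round(4))
a=[onz(m,Z(p,145,205,5),.1285) for p in [(625,135),(460,133),(295,128),(133,131)]]
for q in a: print("bar",q.round(4))
for n,(p,q,w,v) in {0:((541,213),(676,223),(676,233),(541,221)),1:((370,258),(510,265),(510,275),(370,270)),2:((200,218),(338,226),(338,236),(200,231))}.items():
    P=[onz(m,Z(k,145,205,5),.1705) for k in (p,q,w,v)]
    ctr=np.mean(P,0); d=P[0]-P[1]+P[3]-P[2]
    print("panel",n,ctr.round(4),"ydir",np.degrees(np.arctan2(d[1],d[0])).round(1),np.linalg.norm(d)/2)
for n,px,z in [("beaker",(310,304),.085),("jar",(312,160),.075),("tipbox",(503,311),.065),("dish",(143,330),.018)]: print(n,onz(m,px,z).round(3))
for n,px in [("green",(187,342)),("scoophandle",(416,320))]: print(n,onz(m,px,.1 if n=="green" else 0.01).round(3))
E
```

```text
cam [ 0.35534378 -0.04663424  1.40846795]
rack [ 0.4557 -0.1401  0.168 ]
rack [ 0.4558 -0.2268  0.168 ]
rack [ 0.3949 -0.2273  0.168 ]
rack [ 0.3945 -0.1407  0.168 ]
ctr [ 0.4252 -0.1837  0.168 ] yawdir 90.1623184249734 [np.float64(0.0612), np.float64(0.0867), np.float64(0.0608), np.float64(0.0867)]
tip [0.4755 0.0861 0.1375]
tip [0.4784 0.1603 0.1375]
tip [0.4822 0.2348 0.1375]
tip [0.4843 0.3103 0.1375]
bar [0.5663 0.0827 0.1285]
bar [0.5694 0.1577 0.1285]
bar [0.5739 0.233  0.1285]
bar [0.5746 0.307  0.1285]
panel 0 [0.5209 0.0862 0.1705] ydir 83.7 0.05936750511300797
panel 1 [0.5034 0.1601 0.1705] ydir 86.0 0.06140689708660504
panel 2 [0.5228 0.2351 0.1705] ydir 85.7 0.06083886554015755
beaker [ 0.402 -0.004  0.085]
jar [ 0.747 -0.016  0.075]
tipbox [ 0.375 -0.45   0.065]
dish [0.353 0.403 0.018]
green [0.323 0.276 0.1  ]
scoophandle [ 0.36  -0.256  0.01 ]
```

```bash
python3 -m creep '[{"translation":[0,0,0],"spin":-0.125,"hand":1},{"translation":[0,0,0],"spin":-0.125,"hand":1},{"translation":[0,0,0],"spin":-0.125,"hand":1},{"translation":[0,0,0],"spin":-0.125,"hand":1},{"translation":[0,0,0],"spin":-0.125,"hand":1},{"translation":[0,0,0],"spin":-0.125,"hand":1},{"translation":[0,0,0],"spin":-0.125,"hand":1},{"translation":[0,0,0],"spin":-0.125,"hand":1},{"translation":[0,0,0],"spin":-0.125,"hand":1},{"translation":[0,0,0],"spin":-0.125,"hand":1},{"translation":[0,0,0],"spin":-0.023,"hand":1},{"translation":[0,0,0],"spin":0,"hand":1}]'
```

```text
t: 2.35
ee_pos: [0.1687, -0.5497, 0.2563]
tool_rot: [-180.0, 0.0, 89.9]
force: [-0.3, -0.2, -0.7]
width: 0.0002
```

```bash
python3 -m creep '[{"translation":[36.6,17.1,0],"spin":0,"hand":1},{"translation":[36.6,17.1,0],"spin":0,"hand":1},{"translation":[36.6,17.1,0],"spin":0,"hand":1},{"translation":[36.6,17.1,0],"spin":0,"hand":1},{"translation":[36.6,17.1,0],"spin":0,"hand":1},{"translation":[36.6,17.1,0],"spin":0,"hand":1},{"translation":[36.6,17.1,0],"spin":0,"hand":1},{"translation":[36.6,17.1,0],"spin":0,"hand":1},{"translation":[36.6,17.1,0],"spin":0,"hand":1},{"translation":[36.6,17.1,0],"spin":0,"hand":1},{"translation":[0,0,0],"spin":0,"hand":1},{"translation":[0,0,0],"spin":0,"hand":1}]'
python3 - <<'E'
from h import *
for c in ["top","wrist"]:
    cv2.imwrite(f"pics/{c}1.png",r.read_camera(c)[:,:,::-1])
E
```

```text
t: 3.35
ee_pos: [0.3404, -0.1819, 0.2565]
tool_rot: [180.0, 0.0, 90.2]
force: [0.2, -0.8, 0.5]
width: -0.0001
```

View pics/wrist1.png

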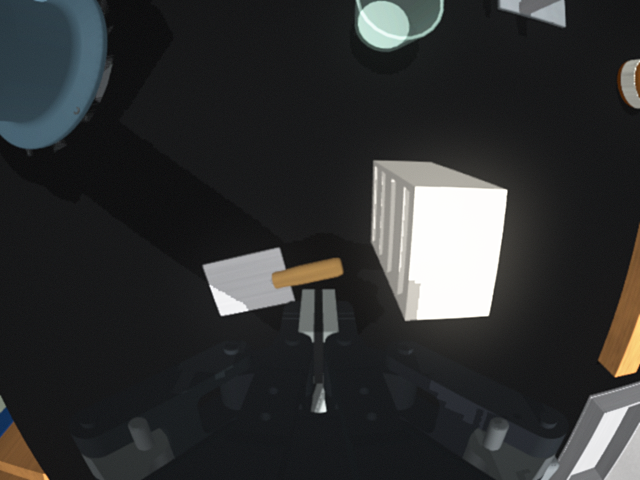

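View pics/top1.png

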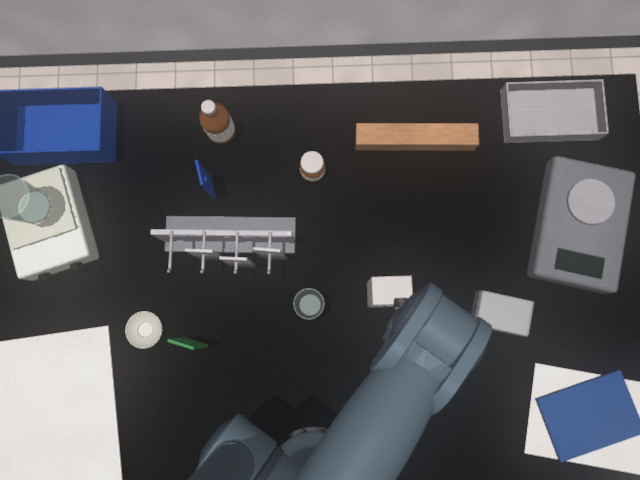

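The wrist view shows the slotted face (slots at 375–410, 170–310) toward the fingers, and the rack hasn't moved. I'll descend, then push.

```bash
python3 -m creep '[{"translation":[0,0,25],"spin":0,"hand":1},{"translation":[0,0,25],"spin":0,"hand":1},{"translation":[0,0,25],"spin":0,"hand":1},{"translation":[0,0,26],"spin":0,"hand":1},{"translation":[0,12,0],"spin":0,"hand":1},{"translation":[0,12,0],"spin":0,"hand":1},{"translation":[0,6,0],"spin":0,"hand":1},{"translation":[0,5,0],"spin":0,"hand":1},{"translation":[0,5,0],"spin":0,"hand":1},{"translation":[0,5,0],"spin":0,"hand":1}]'
```

```text
t: 4.28
ee_pos: [0.386, -0.1846, 0.1566]
tool_rot: [179.9, 0.1, 90.0]
force: [-4.4, -0.3, 6.9]
width: 0.0001
```

```bash
python3 - <<'E'
from h import *
for c in ["wrist","scene"]: cv2.imwrite(f"pics/{c}2.png",r.read_camera(c)[:,:,::-1])
E
```

```text
(no output)
```

View pics/wrist2.png

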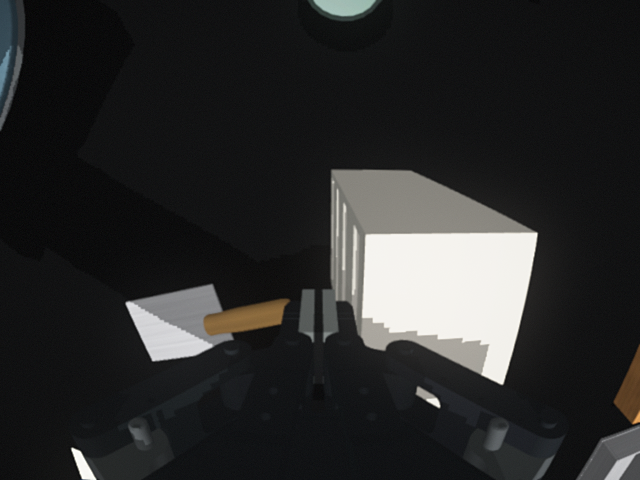

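```bash
python3 - <<'E'
from h import *
s=r.state(); print(s['t'],s['force'].round(1),s['torque'].round(2),s['ee_pos'].round(4))
E
python3 -m creep '[{"translation":[0,0,0],"spin":0,"hand":1},{"translation":[0,0,0],"spin":0,"hand":1}]'
```

```text
4.3833 [-2.4 -0.4  4. ] [-0.18  0.41  0.01] [ 0.3859 -0.1845  0.1565]
t: 4.55
ee_pos: [0.3849, -0.1843, 0.1561]
tool_rot: [180.0, 0.1, 90.0]
force: [-3.7, -1.4, 6.9]
width: -0.0001
```

View pics/scene2.png

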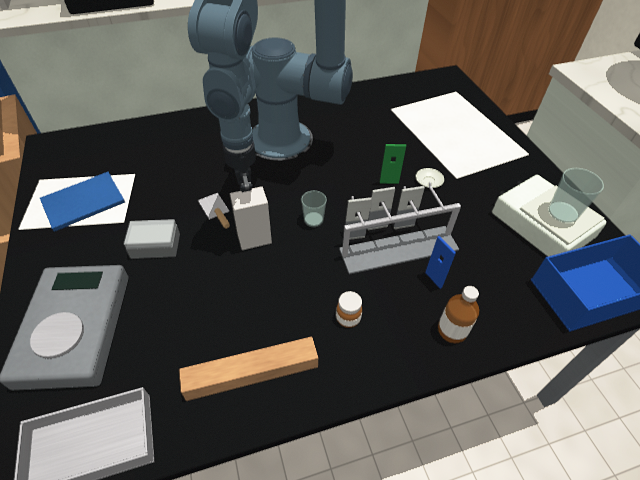

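A finger link is bearing on the rack's top front edge, with about 7 N upward on the tool. I'll back off and turn the jaws 90° so the links lie along the face.

```bash
python3 -m creep '[{"translation":[0,-12,0],"spin":0,"hand":1},{"translation":[0,-12,0],"spin":0,"hand":1},{"translation":[0,-12,0],"spin":0,"hand":1},{"translation":[0,0,0],"spin":0,"hand":1}]'
python3 -m creep '[{"translation":[0,0,0],"spin":0.125,"hand":1},{"translation":[0,0,0],"spin":0.125,"hand":1},{"translation":[0,0,0],"spin":0.125,"hand":1},{"translation":[0,0,0],"spin":0.125,"hand":1},{"translation":[0,0,0],"spin":0.125,"hand":1},{"translation":[0,0,0],"spin":0.125,"hand":1},{"translation":[0,0,0],"spin":0.125,"hand":1},{"translation":[0,0,0],"spin":0.125,"hand":1},{"translation":[0,0,0],"spin":0.125,"hand":1},{"translation":[0,0,0],"spin":0.125,"hand":1},{"translation":[0,0,0],"spin":0.125,"hand":1},{"translation":[0,0,0],"spin":0.125,"hand":1}]'
python3 -m creep '[{"translation":[0,0,0],"spin":0.071,"hand":1},{"translation":[0,0,0],"spin":0,"hand":1}]'
python3 - <<'E'
from h import *
for c in ["top"]:
  im=r.read_camera(c)[:,:,::-1]; cv2.imwrite(f"pics/{c}3.png",cv2.resize(im[240:340,340:440],None,fx=6,fy=6,interpolation=cv2.INTER_CUBIC))
E
```

```text
t: 4.88
ee_pos: [0.3455, -0.1825, 0.1546]
tool_rot: [-179.8, -0.1, 89.9]
force: [0.1, -0.2, -1.0]
width: -0.0001
t: 5.88
ee_pos: [0.3484, -0.1836, 0.1552]
tool_rot: [-180.0, -0.0, 3.7]
force: [0.8, -0.4, 0.3]
width: 0.0002
t: 6.05
ee_pos: [0.3484, -0.1836, 0.1552]
tool_rot: [-180.0, -0.0, -0.1]
force: [0.2, -0.0, 0.0]
width: -0.0001
```

View pics/top3.png

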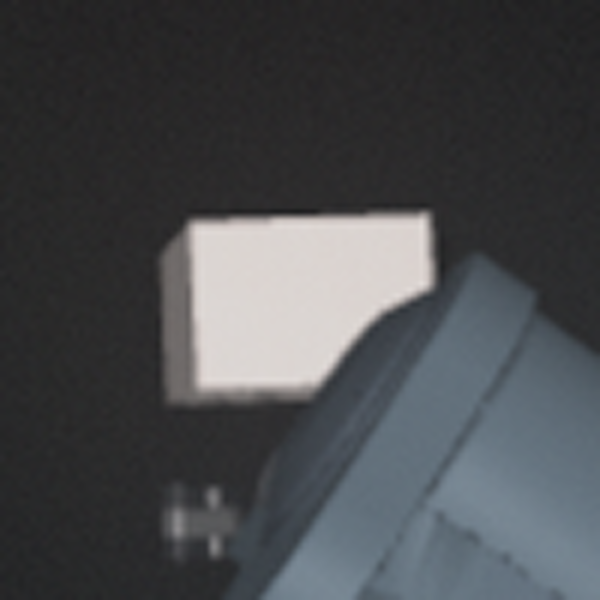

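```bash
python3 -m creep '[{"translation":[12,0,0],"spin":0,"hand":1},{"translation":[12,0,0],"spin":0,"hand":1},{"translation":[5,0,0],"spin":0,"hand":1},{"translation":[5,0,0],"spin":0,"hand":1},{"translation":[5,0,0],"spin":0,"hand":1},{"translation":[5,0,0],"spin":0,"hand":1}]'
python3 -m creep '[{"translation":[5,0,0],"spin":0,"hand":1},{"translation":[5,0,0],"spin":0,"hand":1}]'
```

```text
t: 6.6
ee_pos: [0.3924, -0.1836, 0.1554]
tool_rot: [180.0, 0.1, 0.0]
force: [-2.2, 0.3, 1.6]
width: -0.0001
t: 6.77
ee_pos: [0.403, -0.1836, 0.1551]
tool_rot: [-180.0, 0.0, 0.0]
force: [-1.7, -0.3, 1.5]
width: 0.0002
```

```bash
python3 -m creep '[{"translation":[5,0,0],"spin":0,"hand":1},{"translation":[5,0,0],"spin":0,"hand":1},{"translation":[5,0,0],"spin":0,"hand":1},{"translation":[5,0,0],"spin":0,"hand":1},{"translation":[5,0,0],"spin":0,"hand":1}]'
python3 -m creep '[{"translation":[4,0,0],"spin":0,"hand":1},{"translation":[4,0,0],"spin":0,"hand":1},{"translation":[4,0,0],"spin":0,"hand":1},{"translation":[4,0,0],"spin":0,"hand":1},{"translation":[0,0,0],"spin":0,"hand":1},{"translation":[0,0,0],"spin":0,"hand":1},{"translation":[0,0,0],"spin":0,"hand":1},{"translation":[0,0,0],"spin":0,"hand":1}]'
python3 - <<'E'
from h import *
for c in ["top","scene"]:
  im=r.read_camera(c)[:,:,::-1]; cv2.imwrite(f"pics/{c}4.png",im)
E
```

```text
t: 7.18
ee_pos: [0.4285, -0.1838, 0.1553]
tool_rot: [180.0, -0.0, -0.0]
force: [0.1, -0.2, 0.4]
width: -0.0002
t: 7.85
ee_pos: [0.4435, -0.1837, 0.1553]
tool_rot: [-180.0, 0.0, -0.0]
force: [0.0, -0.1, -0.5]
width: 0.0001
```

View pics/scene4.png

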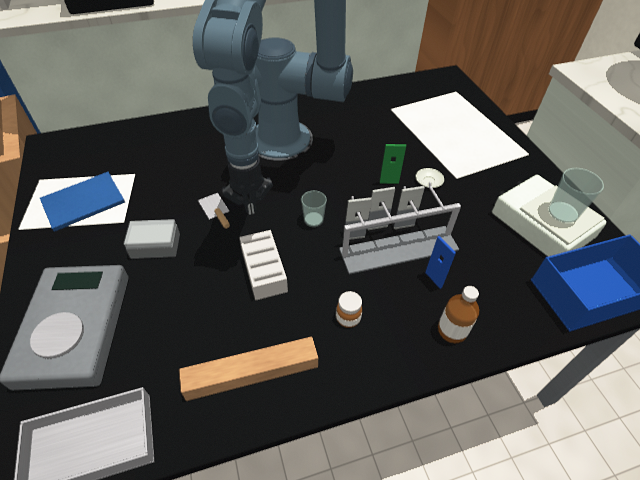

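View pics/top4.png

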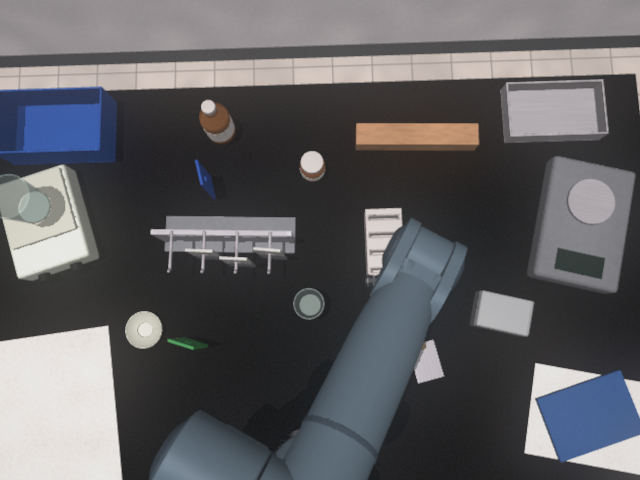

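The rack lies slots up at about top-image (385,245). Next I'll go above panel 0.

```bash
python3 -m creep '[{"translation":[0,0,-40],"spin":0,"hand":1},{"translation":[0,0,-40],"spin":0,"hand":1},{"translation":[0,0,-40],"spin":0,"hand":1},{"translation":[0,-39,0],"spin":0,"hand":1},{"translation":[11,-39,0],"spin":0,"hand":1},{"translation":[11,-39,0],"spin":0,"hand":0},{"translation":[11,-39,0],"spin":0,"hand":0},{"translation":[11,-39,0],"spin":0,"hand":0},{"translation":[11,-39,0],"spin":0,"hand":0},{"translation":[11,-36,0],"spin":0,"hand":0},{"translation":[11,0,0],"spin":0,"hand":0}]'
python3 -m creep '[{"translation":[0,0,0],"spin":-0.125,"hand":0},{"translation":[0,0,0],"spin":-0.125,"hand":0},{"translation":[0,0,0],"spin":-0.125,"hand":0},{"translation":[0,0,0],"spin":-0.125,"hand":0},{"translation":[0,0,0],"spin":-0.125,"hand":0},{"translation":[0,0,0],"spin":-0.125,"hand":0},{"translation":[0,0,0],"spin":-0.125,"hand":0},{"translation":[0,0,0],"spin":-0.125,"hand":0},{"translation":[0,0,0],"spin":-0.125,"hand":0},{"translation":[0,0,0],"spin":-0.125,"hand":0},{"translation":[0,0,0],"spin":-0.125,"hand":0},{"translation":[0,0,0],"spin":-0.125,"hand":0}]'
python3 -m creep '[{"translation":[0,0,0],"spin":0,"hand":0},{"translation":[0,0,0],"spin":0,"hand":0}]'
python3 - <<'E'
from h import *
m=r.camera_model("wrist"); print(pose(m)[2].round(4))
cv2.imwrite(f"pics/wrist5.png",r.read_camera("wrist")[:,:,::-1])
cv2.imwrite(f"pics/top5.png",r.read_camera("top")[:,:,::-1])
for k in [(.521,.0862,.1705),(.5034,.1601,.1705),(.5228,.2351,.1705),(.4755,.0861,.1375),(.4784,.1603,.1375)]: print(proj(m,k,True).round(0))
E
```

```text
t: 8.87
ee_pos: [0.5209, 0.0788, 0.2753]
tool_rot: [-179.3, 0.0, 1.4]
force: [0.3, -0.4, -0.5]
width: 0.0426
t: 9.87
ee_pos: [0.5208, 0.0742, 0.2752]
tool_rot: [-179.9, -0.6, 87.3]
force: [0.3, -0.0, -0.2]
width: 0.0424
t: 10.03
ee_pos: [0.5209, 0.0743, 0.2753]
tool_rot: [-179.9, -0.5, 86.7]
force: [-0.4, -0.6, 0.2]
width: 0.0427
[0.5258 0.1478 0.3934]
[316. 232.]
[279. 114.]
[305.  -7.]
[253. 223.]
[248. 119.]
```

View pics/wrist5.png

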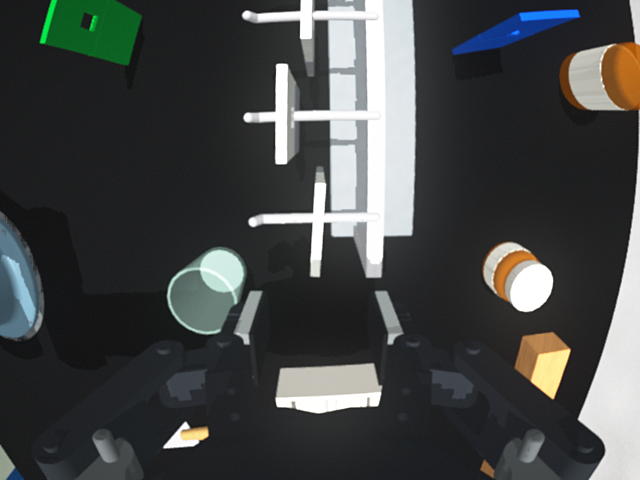

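View pics/top5.png

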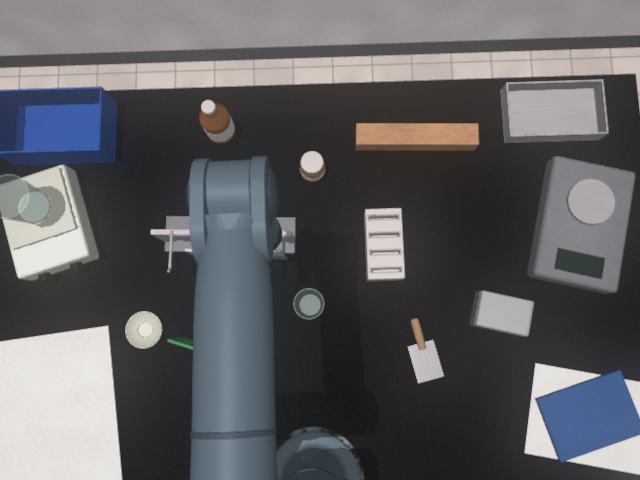

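```bash
python3 - <<'E'
import cv2
im=cv2.imread("pics/wrist5.png")[160:290,240:400]
cv2.imwrite("pics/w5z.png",cv2.resize(im,None,fx=4.5,fy=4.5,interpolation=cv2.INTER_CUBIC))
im=cv2.imread("pics/wrist5.png")[50:180,220:380]
cv2.imwrite("pics/w5z1.png",cv2.resize(im,None,fx=4.5,fy=4.5,interpolation=cv2.INTER_CUBIC))
E
```

```text
(no output)
```

View pics/w5z.png

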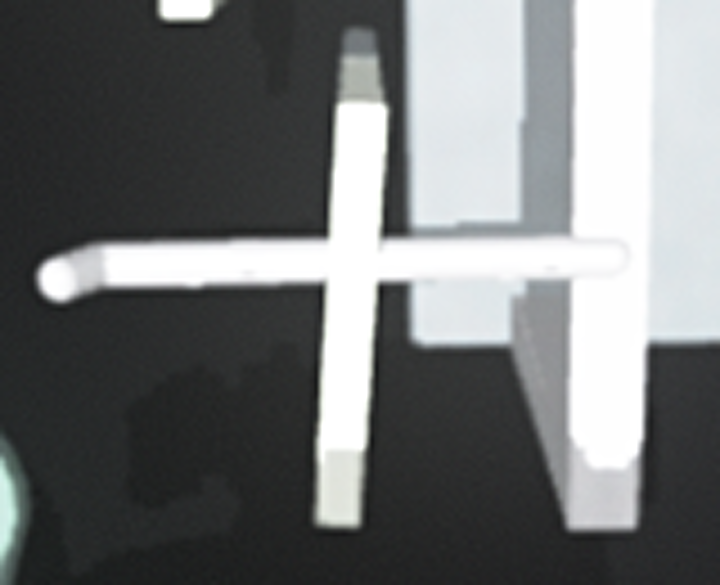

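View pics/w5z1.png

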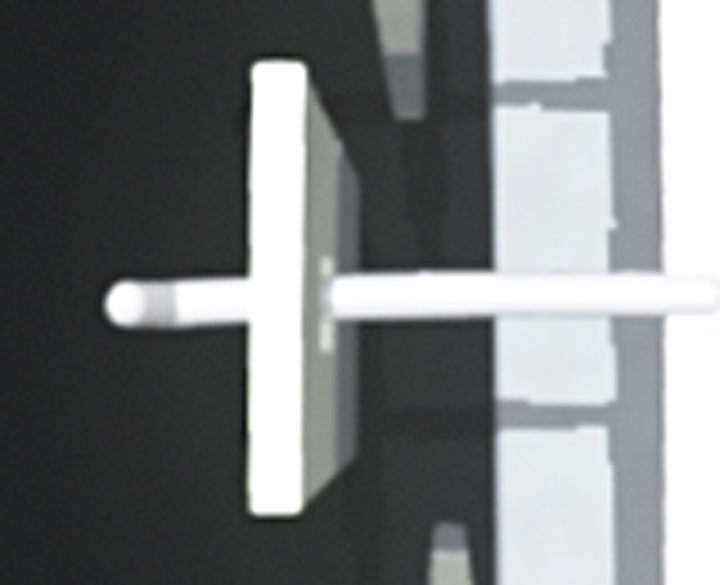

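```bash
python3 - <<'E'
from h import *
m=r.camera_model("wrist"); s=r.state(); print(s['ee_pos'],s['tool_rot'])
def Z(p,x0,y0,s): return (x0+(p[0]+.5)/s-.5,y0+(p[1]+.5)/s-.5)
def ends(a,b,o,n):
    A=onz(m,Z(a,*o,4.5),.1705,True);B=onz(m,Z(b,*o,4.5),.1705,True);d=A-B
    print(n,((A+B)/2).round(4),np.linalg.norm(d).round(4),"yaw",np.degrees(np.arctan2(d[1],d[0])).round(2)-90)
ends((361,100),(342,450),(240,160),"p0")
ends((279,64),(275,514),(220,50),"p1")
print(onz(m,Z((60,280),240,160,4.5),.1375,True),onz(m,Z((125,305),220,50,4.5),.1375,True))
E
```

```text
[0.5208927  0.07431595 0.2752717 ] [-179.95222751   -0.55000416   86.76832756]
p0 [0.5223 0.0927 0.1705] 0.0497 yaw -6.209999999999994
p1 [0.5043 0.1601 0.1705] 0.0607 yaw -4.049999999999997
[0.47551437 0.08720171 0.1375    ] [0.47788663 0.16123486 0.1375    ]
```

```bash
python3 -m creep '[{"translation":[12.6,0.4,0],"spin":0.044,"hand":0},{"translation":[0,0,30],"spin":0,"hand":0},{"translation":[0,0,30],"spin":0,"hand":0},{"translation":[0,0,25],"spin":0,"hand":0},{"translation":[0,0,15],"spin":0,"hand":0},{"translation":[0,0,7],"spin":0,"hand":0},{"translation":[0,0,0],"spin":0,"hand":0},{"translation":[0,0,0],"spin":0,"hand":0}]'
python3 - <<'E'
from h import *
cv2.imwrite(f"pics/wrist6.png",r.read_camera("wrist")[:,:,::-1])
cv2.imwrite(f"pics/scene6.png",cv2.resize(r.read_camera("scene")[120:300,300:500,::-1],None,fx=3,fy=3))
E
```

```text
t: 10.8
ee_pos: [0.5223, 0.0879, 0.1689]
tool_rot: [-179.9, -0.6, 84.3]
force: [0.9, 0.8, -0.9]
width: 0.0427
```

View pics/wrist6.png

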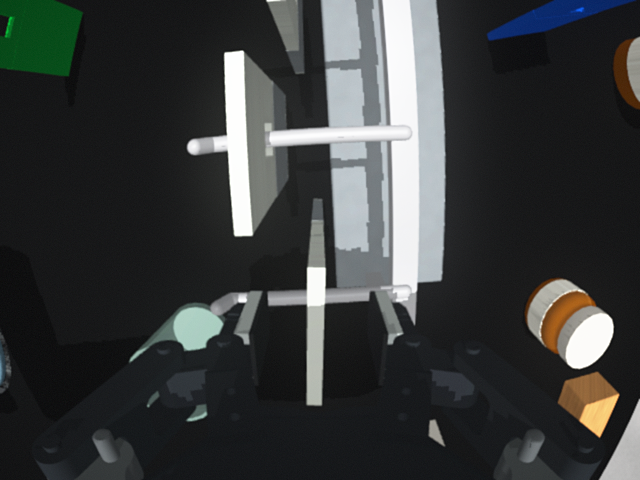

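View pics/scene6.png

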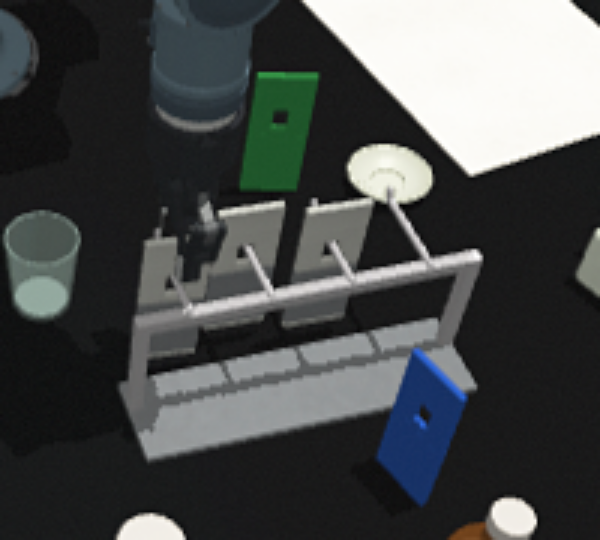

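```bash
python3 -m creep '[{"translation":[0,-1,0],"spin":0,"hand":0.4},{"translation":[0,0,0],"spin":0,"hand":1},{"translation":[0,0,0],"spin":0,"hand":1},{"translation":[0,0,0],"spin":0,"hand":1},{"translation":[0,0,0],"spin":0,"hand":1},{"translation":[0,0,0],"spin":0,"hand":1}]'
python3 -m creep '[{"translation":[0,0,0],"spin":0,"hand":1},{"translation":[0,0,-3],"spin":0,"hand":1},{"translation":[0,0,-3],"spin":0,"hand":1}]'
```

```text
t: 11.4
ee_pos: [0.5214, 0.0881, 0.1691]
tool_rot: [-180.0, -0.6, 84.4]
force: [-1.2, 0.2, 5.2]
width: 0.0048
t: 11.65
ee_pos: [0.5205, 0.0879, 0.1739]
tool_rot: [-179.9, -0.5, 84.4]
force: [-0.8, -0.0, -2.3]
width: 0.005
```

```bash
python3 -m creep '[{"translation":[0,0,-3.5],"spin":0,"hand":1},{"translation":[0,0,-3.5],"spin":0,"hand":1},{"translation":[0,0,0],"spin":0,"hand":1}]'
python3 - <<'E'
from h import *
cv2.imwrite(f"pics/wrist7.png",r.read_camera("wrist")[:,:,::-1])
cv2.imwrite(f"pics/scene7.png",cv2.resize(r.read_camera("scene")[120:300,300:500,::-1],None,fx=3,fy=3))
E
```

```text
t: 11.9
ee_pos: [0.5214, 0.0879, 0.182]
tool_rot: [-180.0, -0.6, 84.4]
force: [-0.1, 0.8, -0.9]
width: 0.0051
```

View pics/wrist7.png

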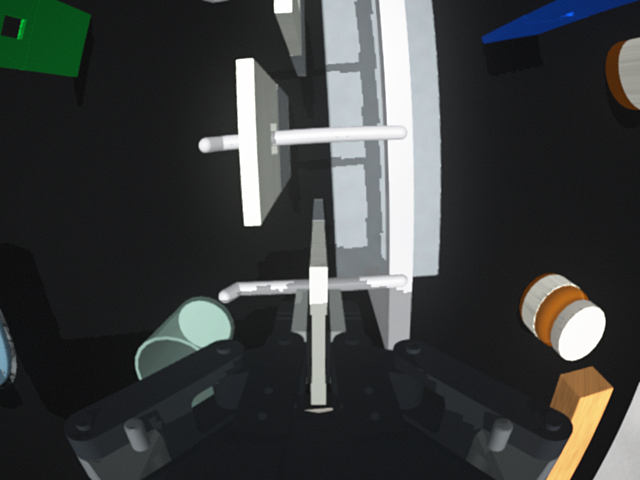

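View pics/scene7.png

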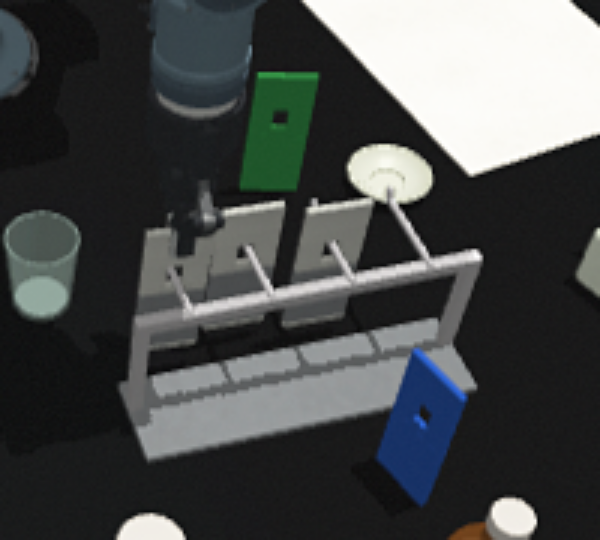

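```bash
python3 -m creep '[{"translation":[-0.5,-8,0],"spin":0,"hand":1},{"translation":[-0.5,-8,0],"spin":0,"hand":1},{"translation":[-0.5,-8,0],"spin":0,"hand":1},{"translation":[-0.5,-8,0],"spin":0,"hand":1}]'
python3 -m creep '[{"translation":[-0.5,-8,0],"spin":0,"hand":1},{"translation":[-0.5,-8,0],"spin":0,"hand":1},{"translation":[-0.5,-8,0],"spin":0,"hand":1},{"translation":[-0.5,-10,0],"spin":0,"hand":1},{"translation":[-0.5,-10,0],"spin":0,"hand":1},{"translation":[0,0,0],"spin":0,"hand":1}]'
python3 - <<'E'
from h import *
cv2.imwrite(f"pics/wrist8.png",r.read_camera("wrist")[:,:,::-1])
E
```

```text
t: 12.33
ee_pos: [0.4875, 0.0891, 0.1812]
tool_rot: [-179.9, -0.5, 84.4]
force: [-0.4, 0.4, -1.4]
width: 0.0051
t: 12.83
ee_pos: [0.4423, 0.091, 0.1812]
tool_rot: [-179.8, -0.5, 84.4]
force: [-0.7, 0.7, -1.2]
width: 0.0049
```

View pics/wrist8.png

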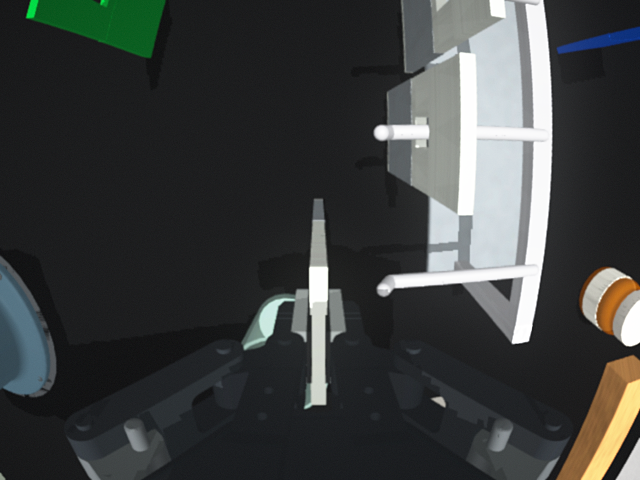

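```bash
python3 -m creep '[{"translation":[0,0,-36],"spin":0,"hand":1},{"translation":[0,0,-36],"spin":0,"hand":1},{"translation":[0,0,-36],"spin":0,"hand":1},{"translation":[0,0,0],"spin":0,"hand":1}]'
python3 - <<'E'
from h import *
im=r.read_camera("top")[:,:,::-1]
cv2.imwrite("pics/top9.png",cv2.resize(im[195:295,340:430],None,fx=6,fy=6,interpolation=cv2.INTER_CUBIC))
E
```

```text
t: 13.22
ee_pos: [0.4489, 0.09, 0.2965]
tool_rot: [179.4, -0.7, 84.4]
force: [1.0, 0.4, -0.3]
width: 0.0046
```

View pics/top9.png

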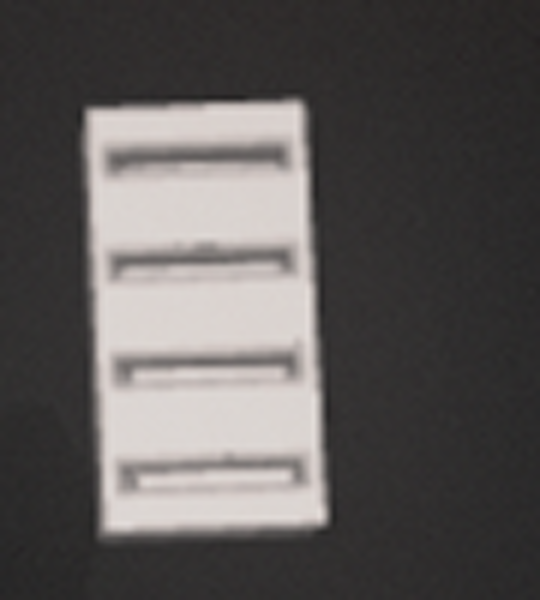

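```bash
cat > rk.py <<'E'
from h import *
def rack(corn,x0,y0,s,slots=None):
    m=r.camera_model("top")
    Z=lambda p:(x0+(p[0]+.5)/s-.5,y0+(p[1]+.5)/s-.5)
    c=np.array([onz(m,Z(p),.06) for p in corn])[:, :2]  # far-left, far-right, near-right, near-left
    print("sides",[np.linalg.norm(c[i]-c[i-1]).round(4) for i in range(4)])
    d=(c[0]-c[3]+c[1]-c[2]); yaw=np.arctan2(d[1],d[0]); u=np.array([np.cos(yaw),np.sin(yaw)])
    w=c[0]-c[1]+c[3]-c[2]; print("yaw long",np.degrees(yaw).round(2),"yaw from width",(np.degrees(np.arctan2(w[1],w[0]))-90).round(2))
    ctr=c.mean(0); print("ctr",ctr.round(4))
    for i in range(4): print("slot",i,(ctr+u*(i*.042-.063)).round(4))
    if slots:
        for p in slots: print("seen slot",onz(m,Z(p),.06).round(4))
E
python3 - <<'E'
from rk import *
rack([(86,108),(304,101),(327,523),(101,530)],340,195,6,[(212,472),(207,366),(202,262),(197,157)])
E
```

```text
sides [np.float64(0.1684), np.float64(0.0869), np.float64(0.1684), np.float64(0.0885)]
yaw long 0.29 yaw from width 0.21
ctr [ 0.5339 -0.157 ]
slot 0 [ 0.4709 -0.1573]
slot 1 [ 0.5129 -0.1571]
slot 2 [ 0.5549 -0.1569]
slot 3 [ 0.5969 -0.1567]
seen slot [ 0.4711 -0.1575  0.06  ]
seen slot [ 0.513  -0.1572  0.06  ]
seen slot [ 0.5545 -0.1569  0.06  ]
seen slot [ 0.5968 -0.1566  0.06  ]
```

The rack was knocked about 27 mm toward +y (now centred at 0.534, -0.157), so I'm using the fresh position. Going over slot 3.

```bash
python3 -m creep '[{"translation":[0,0,0],"spin":-0.103,"hand":1},{"translation":[-30,0,0],"spin":0,"hand":1},{"translation":[-31,15,0],"spin":0,"hand":1},{"translation":[-31,20,0],"spin":0,"hand":1},{"translation":[-31,20,0],"spin":0,"hand":1},{"translation":[-31,20,0],"spin":0,"hand":1},{"translation":[-31,20,0],"spin":0,"hand":1},{"translation":[-31,20,0],"spin":0,"hand":1},{"translation":[-25,20,0],"spin":0,"hand":1},{"translation":[-6,13,0],"spin":0,"hand":1},{"translation":[0,0,0],"spin":0,"hand":1},{"translation":[0,0,0],"spin":0,"hand":1}]'
python3 - <<'E'
from h import *
m=r.camera_model("wrist")
cv2.imwrite("pics/wrist10.png",r.read_camera("wrist")[:,:,::-1])
s=r.state();print(s['ee_pos'].round(4),s['tool_rot'].round(2))
E
```

```text
t: 14.27
ee_pos: [0.5941, -0.1567, 0.2849]
tool_rot: [-179.8, -0.6, 90.2]
force: [-0.4, 0.2, -1.0]
width: 0.0049
[ 0.5936 -0.156   0.2856] [-179.85   -0.62   90.29]
```

View pics/wrist10.png

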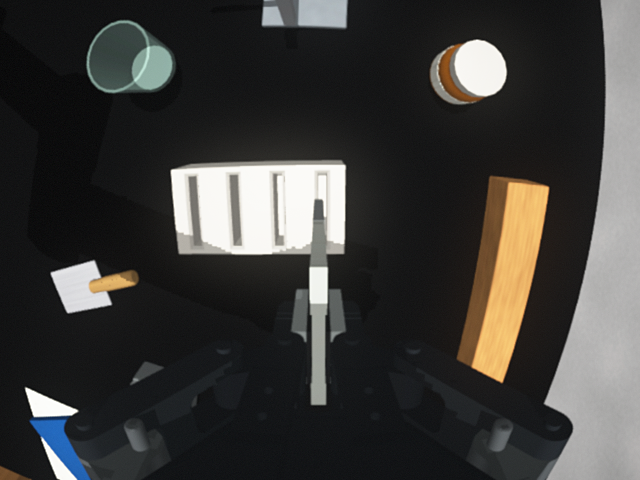

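```bash
python3 - <<'E'
from h import *
m=r.camera_model("wrist"); s=r.state(); p=s['ee_pos']; R=__import__('scipy.spatial.transform',fromlist=['Rotation']).Rotation.from_euler('xyz',s['tool_rot'],degrees=True).as_matrix()
print("cam",pose(m)[2].round(4))
for n,q in [("slot0",(194,211)),("slot1",(235,210)),("slot2",(279,209)),("slot3",(322,208)),("c",(172,169)),("c",(345,162)),("c",(345,253)),("c",(180,254))]: print(n,onz(m,q,.06,True).round(4))
print("bottom corner px seen (318,200); pred tool-frame:",proj(m,p+R@[.03,0,.1485],True).round(1),"top",proj(m,p+R@[.03,0,-.0015],True).round(1))
print((p+R@[0,0,.1485]).round(4))
E
```

```text
cam [ 0.5941 -0.0825  0.4038]
slot0 [ 0.4719 -0.1565  0.06  ]
slot1 [ 0.5139 -0.1558  0.06  ]
slot2 [ 0.5567 -0.1549  0.06  ]
slot3 [ 0.5975 -0.1538  0.06  ]
c [ 0.4513 -0.1142  0.06  ]
c [ 0.6183 -0.1101  0.06  ]
c [ 0.6204 -0.1984  0.06  ]
c [ 0.4524 -0.2013  0.06  ]
bottom corner px seen (318,200); pred tool-frame: [317.1 189.9] top [316.1 264.9]
[ 0.5932 -0.1544  0.1371]
```

```bash
python3 - <<'E'
import cv2,numpy as np
im=cv2.imread("pics/wrist10.png")[150:310,260:380]
im=np.clip((im/255.)**.5*255,0,255).astype('uint8')
cv2.imwrite("pics/w10z.png",cv2.resize(im,None,fx=3.75,fy=3.75,interpolation=cv2.INTER_CUBIC))
E
```

```text
(no output)
```

View pics/w10z.png

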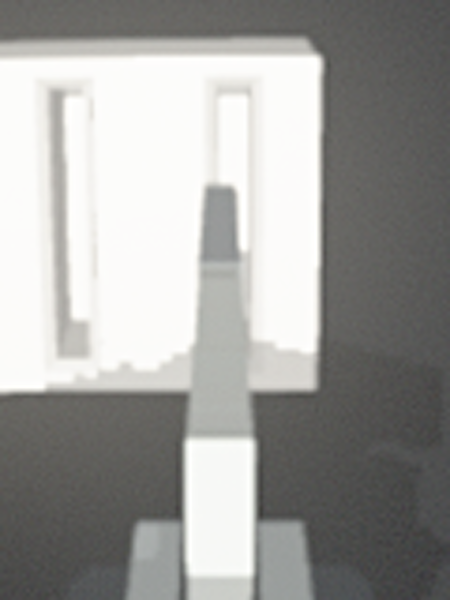

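```bash
python3 -m creep '[{"translation":[3,3,0],"spin":0,"hand":1},{"translation":[0,0,20],"spin":0,"hand":1},{"translation":[0,0,20],"spin":0,"hand":1},{"translation":[0,0,15],"spin":0,"hand":1},{"translation":[0,0,8],"spin":0,"hand":1},{"translation":[0,0,0],"spin":0,"hand":1},{"translation":[0,0,0],"spin":0,"hand":1}]'
python3 - <<'E'
from h import *
im=r.read_camera("wrist")[:,:,::-1]
cv2.imwrite("pics/wrist11.png",im)
z=im[100:310,200:400];z=np.clip((z/255.)**.6*255,0,255).astype('uint8')
cv2.imwrite("pics/w11z.png",cv2.resize(z,None,fx=2.8,fy=2.8,interpolation=cv2.INTER_CUBIC))
E
```

```text
t: 14.9
ee_pos: [0.5968, -0.152, 0.2245]
tool_rot: [-180.0, -0.6, 90.3]
force: [0.5, -0.2, -1.8]
width: 0.0049
```

View pics/w11z.png

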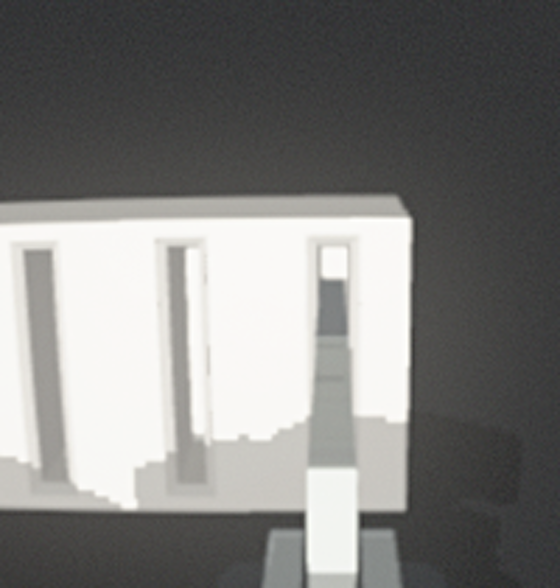

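```bash
python3 - <<'E'
from h import *
m=r.camera_model("wrist");s=r.state();print(s['ee_pos'])
print("corner",onz(m,(318.9,199.3),.076,True).round(4),"panel top corner",onz(m,(318.6,266.5),s['ee_pos'][2]+.0015,True).round(4))
for q in [(333,240),(333,246),(40,490),(40,482),(187,491),(187,484)]: print(onz(m,(200+q[0]/2.8,100+q[1]/2.8),.06,True).round(4))
E
```

```text
[ 0.59739296 -0.15239086  0.22518519]
corner [ 0.5987 -0.1281  0.076 ] panel top corner [ 0.5981 -0.1231  0.2267]
[ 0.5987 -0.1204  0.06  ]
[ 0.5988 -0.1221  0.06  ]
[ 0.511  -0.1954  0.06  ]
[ 0.5112 -0.1928  0.06  ]
[ 0.5562 -0.1948  0.06  ]
[ 0.5562 -0.1925  0.06  ]
```

```bash
python3 -m creep '[{"translation":[0,0,8],"spin":0,"hand":1},{"translation":[0,0,8],"spin":0,"hand":1},{"translation":[0,0,6],"spin":0,"hand":1},{"translation":[0,0,6],"spin":0,"hand":1}]'
python3 -m creep '[{"translation":[0,0,6],"spin":0,"hand":1},{"translation":[0,0,6],"spin":0,"hand":1},{"translation":[0,0,6],"spin":0,"hand":1},{"translation":[0,0,4],"spin":0,"hand":1}]'
```

```text
t: 15.28
ee_pos: [0.597, -0.1525, 0.1952]
tool_rot: [-180.0, -0.6, 90.3]
force: [0.0, 0.7, -1.1]
width: 0.005
t: 15.62
ee_pos: [0.5968, -0.1522, 0.173]
tool_rot: [-179.9, -0.6, 90.3]
force: [-0.7, -0.7, -1.3]
width: 0.0048
```

```bash
python3 -m creep '[{"translation":[0,0,2],"spin":0,"hand":1},{"translation":[0,0,2],"spin":0,"hand":1},{"translation":[0,0,0],"spin":0,"hand":1}]'
python3 -m creep '[{"translation":[0,0,1.5],"spin":0,"hand":1},{"translation":[0,0,0],"spin":0,"hand":1}]'
```

```text
t: 15.87
ee_pos: [0.5971, -0.1522, 0.1697]
tool_rot: [-180.0, -0.6, 90.3]
force: [-0.9, -0.6, -1.2]
width: 0.0049
t: 16.03
ee_pos: [0.5973, -0.1523, 0.1687]
tool_rot: [180.0, -0.5, 90.3]
force: [-0.7, -0.2, -0.9]
width: 0.0051
```

```bash
python3 -m creep '[{"translation":[0,0,1.2],"spin":0,"hand":1},{"translation":[0,0,0],"spin":0,"hand":1}]'
python3 -m creep '[{"translation":[0,0,1.2],"spin":0,"hand":1},{"translation":[0,0,0],"spin":0,"hand":1}]'
```

```text
t: 16.2
ee_pos: [0.5975, -0.1524, 0.1677]
tool_rot: [180.0, -0.5, 90.3]
force: [-0.1, -0.0, -0.9]
width: 0.0047
t: 16.37
ee_pos: [0.5978, -0.1525, 0.1675]
tool_rot: [179.9, -0.5, 90.3]
force: [-0.9, -0.3, 4.3]
width: 0.0053
```

```bash
python3 -m creep '[{"translation":[0,0,0],"spin":0,"hand":0.75},{"translation":[0,0,0],"spin":0,"hand":0.6},{"translation":[0,0,0],"spin":0,"hand":0.5},{"translation":[0,0,0],"spin":0,"hand":0.5}]'
python3 -m creep '[{"translation":[0,0,-15],"spin":0,"hand":0.5},{"translation":[0,0,-30],"spin":0,"hand":0.5},{"translation":[0,0,-30],"spin":0,"hand":0.3},{"translation":[0,0,-30],"spin":0,"hand":0},{"translation":[0,0,0],"spin":0,"hand":0}]'
python3 - <<'E'
from h import *
cv2.imwrite("pics/wrist12.png",r.read_camera("wrist")[:,:,::-1])
cv2.imwrite(f"pics/scene12.png",cv2.resize(r.read_camera("scene")[160:330,200:400,::-1],None,fx=3,fy=3))
E
```

```text
t: 16.7
ee_pos: [0.5971, -0.1522, 0.166]
tool_rot: [-180.0, -0.6, 90.3]
force: [0.4, -0.2, 0.5]
width: 0.0214
t: 17.12
ee_pos: [0.5997, -0.1542, 0.2779]
tool_rot: [179.5, -0.3, 90.3]
force: [1.2, -0.0, 0.9]
width: 0.0427
```

View pics/wrist12.png

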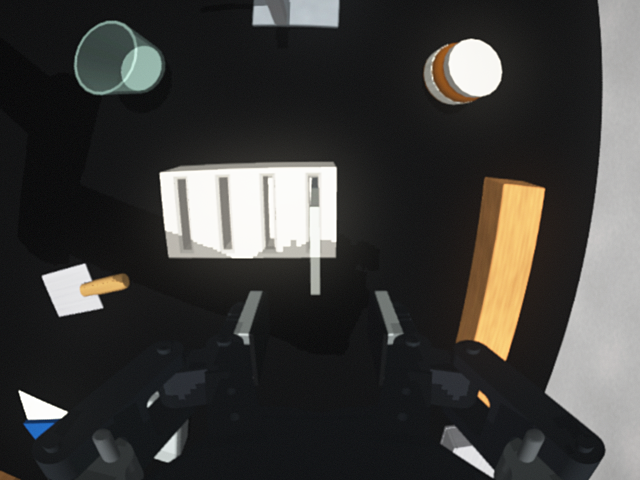

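View pics/scene12.png

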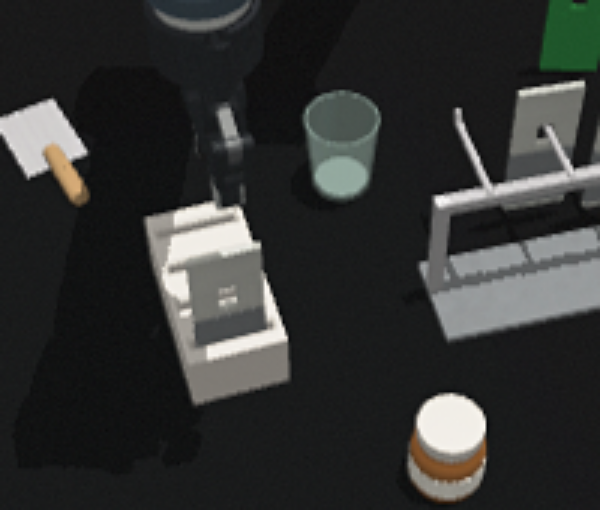

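```bash
python3 -m creep '[{"translation":[35,-10.5,0],"spin":0,"hand":0},{"translation":[35,-10.5,0],"spin":0,"hand":0},{"translation":[35,-10.5,0],"spin":0,"hand":0},{"translation":[35,-10.5,0],"spin":0,"hand":0},{"translation":[35,-10.5,0],"spin":0,"hand":0},{"translation":[35,-10.5,0],"spin":0,"hand":0},{"translation":[35,-10.5,0],"spin":0,"hand":0},{"translation":[34,-10.5,0],"spin":0,"hand":0},{"translation":[25,-8,0],"spin":0,"hand":0},{"translation":[10,-2,0],"spin":0.075,"hand":0},{"translation":[0,0,0],"spin":0,"hand":0},{"translation":[0,0,0],"spin":0,"hand":0}]'
python3 - <<'E'
from h import *
im=r.read_camera("wrist")[:,:,::-1]
cv2.imwrite("pics/wrist13.png",im)
z=im[60:300,220:420]
cv2.imwrite("pics/w13z.png",cv2.resize(z,None,fx=2.5,fy=2.5,interpolation=cv2.INTER_CUBIC))
s=r.state();print(s['ee_pos'].round(4),s['tool_rot'].round(2))
m=r.camera_model("wrist")
for k in [(.5043,.1601,.1705),(.5228,.2351,.1705),(.4784,.1603,.1375)]: print(proj(m,k,True).round(0))
E
```

```text
t: 18.22
ee_pos: [0.5008, 0.1603, 0.2728]
tool_rot: [-179.8, -0.5, 86.2]
force: [-0.2, -1.0, 0.0]
width: 0.0429
[0.5012 0.1597 0.273 ] [-179.85   -0.49   86.08]
[322. 250.]
[345. 126.]
[286. 238.]
```

View pics/w13z.png

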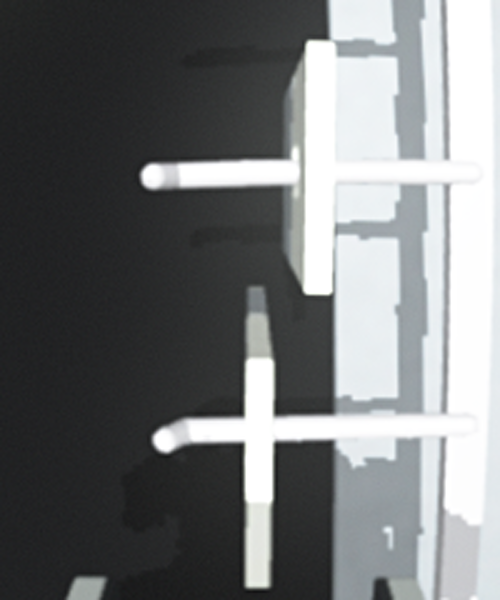

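```bash
python3 - <<'E'
from h import *
m=r.camera_model("wrist")
def Z(p): return (220+(p[0]+.5)/2.5-.5,60+(p[1]+.5)/2.5-.5)
for n,a,b in [("p1",(259,357),(257.5,588)),("p2",(320.5,42),(317.5,293))]:
    A=onz(m,Z(a),.1705,True);B=onz(m,Z(b),.1705,True);d=A-B
    print(n,((A+B)/2).round(4),np.linalg.norm(d).round(4),"yaw",np.degrees(np.arctan2(d[1],d[0])).round(2)-90)
print(onz(m,Z((163,440)),.1375,True).round(4),onz(m,Z((152,178)),.1375,True).round(4))
E
```

```text
p1 [0.5048 0.1598 0.1705] 0.0611 yaw -3.989999999999995
p2 [0.524  0.235  0.1705] 0.0601 yaw -4.150000000000006
[0.478  0.1618 0.1375] [0.4813 0.2354 0.1375]
```

```bash
python3 -m creep '[{"translation":[0,3.2,0],"spin":0,"hand":0},{"translation":[0,0,30],"spin":0,"hand":0},{"translation":[0,0,30],"spin":0,"hand":0},{"translation":[0,0,25],"spin":0,"hand":0},{"translation":[0,0,12],"spin":0,"hand":0},{"translation":[0,0,7],"spin":0,"hand":0},{"translation":[0,0,0],"spin":0,"hand":0},{"translation":[0,0,0],"spin":0,"hand":0}]'
python3 - <<'E'
from h import *
cv2.imwrite(f"pics/wrist14.png",r.read_camera("wrist")[:,:,::-1])
E
```

```text
t: 18.93
ee_pos: [0.5053, 0.1604, 0.1705]
tool_rot: [-180.0, -0.5, 85.9]
force: [-0.7, -0.4, -0.0]
width: 0.0426
```

View pics/wrist14.png

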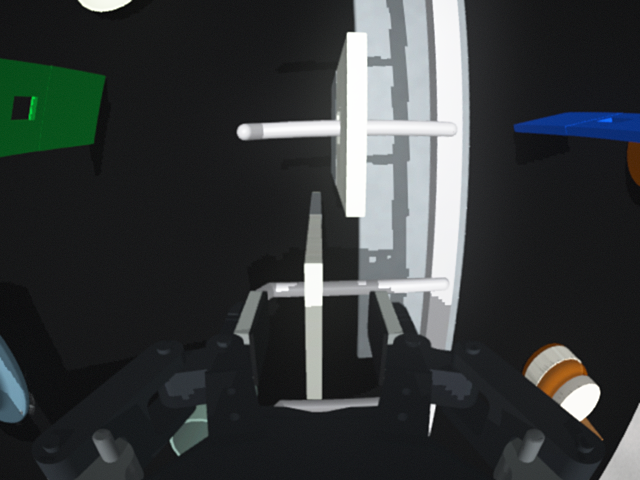

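```bash
python3 -m creep '[{"translation":[0,-1.5,2],"spin":0,"hand":0.4},{"translation":[0,0,0],"spin":0,"hand":0.6},{"translation":[0,0,0],"spin":0,"hand":1},{"translation":[0,0,0],"spin":0,"hand":1},{"translation":[0,0,0],"spin":0,"hand":1},{"translation":[0,0,0],"spin":0,"hand":1},{"translation":[0,0,0],"spin":0,"hand":1}]'
python3 -m creep '[{"translation":[0,0,-3],"spin":0,"hand":1},{"translation":[0,0,-3],"spin":0,"hand":1},{"translation":[0,0,-3.5],"spin":0,"hand":1},{"translation":[0,0,-3.5],"spin":0,"hand":1},{"translation":[0,0,0],"spin":0,"hand":1}]'
```

```text
t: 19.57
ee_pos: [0.5038, 0.1613, 0.1689]
tool_rot: [180.0, -0.6, 86.0]
force: [-0.5, -0.9, 5.3]
width: 0.0051
t: 19.98
ee_pos: [0.5035, 0.1611, 0.1818]
tool_rot: [-180.0, -0.6, 86.0]
force: [1.2, 0.4, -1.0]
width: 0.0049
```

```bash
python3 -m creep '[{"translation":[-0.25,-8,0],"spin":0,"hand":1},{"translation":[-0.25,-8,0],"spin":0,"hand":1},{"translation":[-0.25,-8,0],"spin":0,"hand":1},{"translation":[-0.25,-8,0],"spin":0,"hand":1}]'
python3 -m creep '[{"translation":[-0.25,-8,0],"spin":0,"hand":1},{"translation":[-0.25,-8,0],"spin":0,"hand":1},{"translation":[-0.25,-8,0],"spin":0,"hand":1},{"translation":[-0.25,-8,0],"spin":0,"hand":1},{"translation":[0,0,0],"spin":0,"hand":1}]'
python3 - <<'E'
from h import *
cv2.imwrite(f"pics/wrist15.png",r.read_camera("wrist")[:,:,::-1])
E
```

```text
t: 20.32
ee_pos: [0.4698, 0.1622, 0.1809]
tool_rot: [-179.9, -0.5, 86.0]
force: [-0.2, 0.3, -1.0]
width: 0.0051
t: 20.73
ee_pos: [0.4372, 0.1635, 0.1811]
tool_rot: [-179.9, -0.5, 86.0]
force: [-0.3, -0.1, -1.9]
width: 0.0046
```

View pics/wrist15.png

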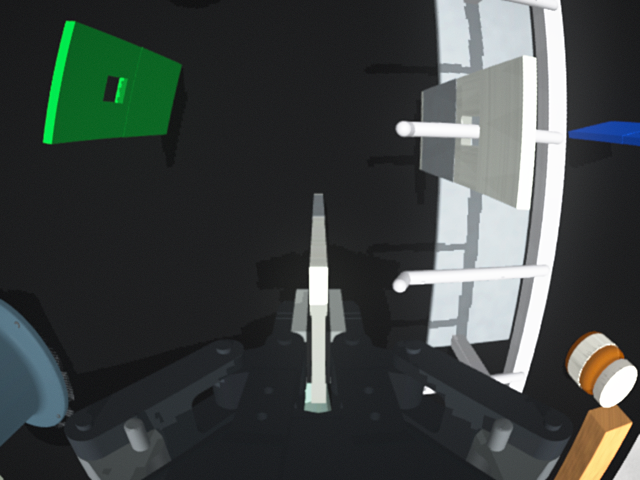

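Panel 1 is clear of the peg. I'll raise it and check the rack position again.

```bash
python3 -m creep '[{"translation":[0,0,-35],"spin":0,"hand":1},{"translation":[0,0,-35],"spin":0,"hand":1},{"translation":[0,0,-30],"spin":0,"hand":1},{"translation":[0,0,0],"spin":-0.075,"hand":1},{"translation":[0,0,0],"spin":0,"hand":1}]'
python3 - <<'E'
from h import *
im=r.read_camera("top")[:,:,::-1]
cv2.imwrite("pics/top16.png",cv2.resize(im[195:295,340:430],None,fx=6,fy=6,interpolation=cv2.INTER_CUBIC))
E
```

```text
t: 21.2
ee_pos: [0.4414, 0.1629, 0.2836]
tool_rot: [179.7, -0.6, 90.4]
force: [-0.3, -1.0, -2.9]
width: 0.0048
```

View pics/top16.png

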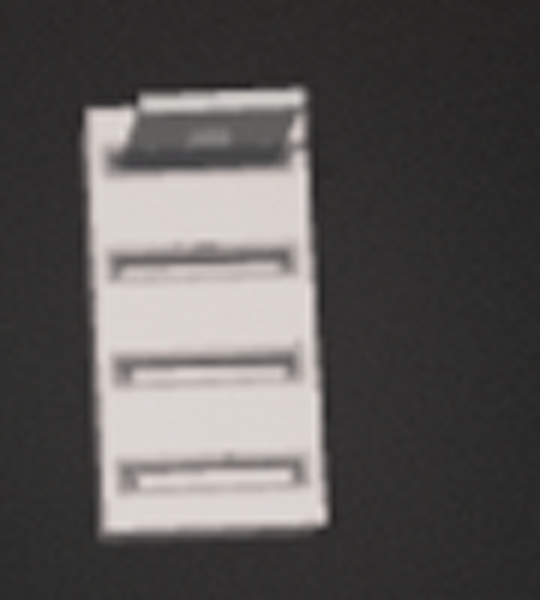

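```bash
python3 -m creep '[{"translation":[-20,0,-20],"spin":0,"hand":1},{"translation":[-38,0,0],"spin":0,"hand":1},{"translation":[-38,0,0],"spin":0,"hand":1},{"translation":[-38,0,0],"spin":0,"hand":1},{"translation":[-36,12,0],"spin":0,"hand":1},{"translation":[-36,12,0],"spin":0,"hand":1},{"translation":[-36,12,0],"spin":0,"hand":1},{"translation":[-34,12,0],"spin":0,"hand":1},{"translation":[-25,12,5],"spin":0,"hand":1},{"translation":[-14,12,15],"spin":0,"hand":1},{"translation":[0,0,0],"spin":0,"hand":1},{"translation":[0,0,0],"spin":0,"hand":1}]'
python3 - <<'E'
from h import *
im=r.read_camera("wrist")[:,:,::-1]
z=im[100:310,160:400];z=np.clip((z/255.)**.6*255,0,255).astype('uint8')
cv2.imwrite("pics/w17z.png",cv2.resize(z,None,fx=2.8,fy=2.8,interpolation=cv2.INTER_CUBIC))
E
```

```text
t: 22.25
ee_pos: [0.5119, -0.1523, 0.2754]
tool_rot: [-179.7, -0.7, 90.1]
force: [-0.5, 0.3, -1.5]
width: 0.0052
```

View pics/w17z.png

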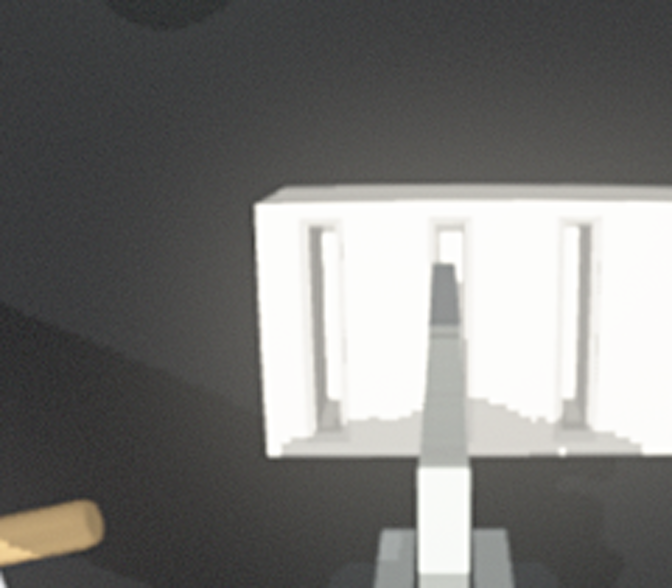

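```bash
python3 -m creep '[{"translation":[0,1.3,0],"spin":0,"hand":1},{"translation":[0,0,20],"spin":0,"hand":1},{"translation":[0,0,20],"spin":0,"hand":1},{"translation":[0,0,10],"spin":0,"hand":1},{"translation":[0,0,3],"spin":0,"hand":1},{"translation":[0,0,0],"spin":0,"hand":1},{"translation":[0,0,0],"spin":0,"hand":1}]'
python3 - <<'E'
from h import *
im=r.read_camera("wrist")[:,:,::-1]
z=im[100:310,200:400];z=np.clip((z/255.)**.6*255,0,255).astype('uint8')
cv2.imwrite("pics/w18z.png",cv2.resize(z,None,fx=2.8,fy=2.8,interpolation=cv2.INTER_CUBIC))
E
```

```text
t: 22.88
ee_pos: [0.5145, -0.1513, 0.2261]
tool_rot: [180.0, -0.5, 90.3]
force: [-0.2, 0.3, -1.6]
width: 0.0049
```

View pics/w18z.png

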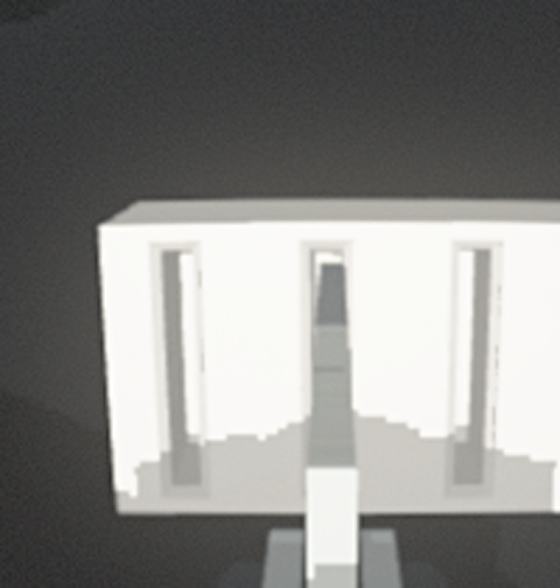

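```bash
python3 -m creep '[{"translation":[-3,-1.2,0],"spin":0,"hand":1},{"translation":[0,0,8],"spin":0,"hand":1},{"translation":[0,0,8],"spin":0,"hand":1},{"translation":[0,0,6],"spin":0,"hand":1},{"translation":[0,0,6],"spin":0,"hand":1},{"translation":[0,0,0],"spin":0,"hand":1}]'
python3 -m creep '[{"translation":[0,0,6],"spin":0,"hand":1},{"translation":[0,0,6],"spin":0,"hand":1},{"translation":[0,0,6],"spin":0,"hand":1},{"translation":[0,0,5],"spin":0,"hand":1},{"translation":[0,0,2],"spin":0,"hand":1},{"translation":[0,0,0],"spin":0,"hand":1}]'
```

```text
t: 23.43
ee_pos: [0.512, -0.1538, 0.1952]
tool_rot: [-179.8, -0.6, 90.3]
force: [-0.7, 1.1, -1.9]
width: 0.0046
t: 23.93
ee_pos: [0.5125, -0.1538, 0.1713]
tool_rot: [-179.9, -0.6, 90.3]
force: [-0.1, 0.4, -2.3]
width: 0.0046
```

```bash
python3 -m creep '[{"translation":[0,0,2],"spin":0,"hand":1},{"translation":[0,0,1.5],"spin":0,"hand":1},{"translation":[0,0,0],"spin":0,"hand":1}]'
python3 -m creep '[{"translation":[0,0,1.2],"spin":0,"hand":1},{"translation":[0,0,0],"spin":0,"hand":1}]'
```

```text
t: 24.18
ee_pos: [0.513, -0.154, 0.1686]
tool_rot: [-180.0, -0.6, 90.3]
force: [0.5, 0.6, -1.6]
width: 0.0045
t: 24.35
ee_pos: [0.5131, -0.154, 0.1675]
tool_rot: [-180.0, -0.6, 90.3]
force: [-0.0, 0.0, -1.8]
width: 0.0048
```

```bash
python3 -m creep '[{"translation":[0,0,1.2],"spin":0,"hand":1},{"translation":[0,0,0],"spin":0,"hand":1}]'
python3 -m creep '[{"translation":[0,0,0.8],"spin":0,"hand":1},{"translation":[0,0,0],"spin":0,"hand":1}]'
```

```text
t: 24.52
ee_pos: [0.5134, -0.1542, 0.1667]
tool_rot: [180.0, -0.5, 90.3]
force: [0.3, -0.3, 0.8]
width: 0.0048
t: 24.68
ee_pos: [0.5137, -0.1542, 0.1667]
tool_rot: [179.9, -0.5, 90.3]
force: [-0.8, -0.5, 5.2]
width: 0.0046
```

Panel 1 is on the slot floor. Releasing it and moving to panel 2 at (0.524, 0.235).

```bash
python3 -m creep '[{"translation":[0,0,0],"spin":0,"hand":0.75},{"translation":[0,0,0],"spin":0,"hand":0.6},{"translation":[0,0,0],"spin":0,"hand":0.5},{"translation":[0,0,0],"spin":0,"hand":0.5},{"translation":[0,0,-15],"spin":0,"hand":0.5},{"translation":[0,0,-30],"spin":0,"hand":0.5},{"translation":[0,0,-30],"spin":0,"hand":0.3},{"translation":[0,0,-33],"spin":0,"hand":0},{"translation":[0,0,0],"spin":0,"hand":0}]'
python3 -m creep '[{"translation":[39,1,0],"spin":0,"hand":0},{"translation":[39,1,0],"spin":0,"hand":0},{"translation":[39,1,0],"spin":0,"hand":0},{"translation":[39,1,0],"spin":0,"hand":0},{"translation":[39,1,0],"spin":0,"hand":0},{"translation":[39,1,0],"spin":0,"hand":0},{"translation":[39,1,0],"spin":0,"hand":0},{"translation":[39,1,0],"spin":0,"hand":0},{"translation":[39,1,0],"spin":0,"hand":0},{"translation":[27,1,0],"spin":0,"hand":0},{"translation":[12,0,0],"spin":0.075,"hand":0},{"translation":[0,0,0],"spin":0,"hand":0}]'
python3 -m creep '[{"translation":[0,0,0],"spin":0,"hand":0}]'
python3 - <<'E'
from h import *
im=r.read_camera("wrist")[:,:,::-1]
cv2.imwrite("pics/wrist19.png",im)
z=im[60:300,220:420]
cv2.imwrite("pics/w19z.png",cv2.resize(z,None,fx=2.5,fy=2.5,interpolation=cv2.INTER_CUBIC))
im=r.read_camera("top")[:,:,::-1]
cv2.imwrite("pics/top19.png",cv2.resize(im[195:295,340:430],None,fx=6,fy=6,interpolation=cv2.INTER_CUBIC))
s=r.state();print(s['ee_pos'].round(4),s['tool_rot'].round(2))
E
```

```text
t: 25.43
ee_pos: [0.5157, -0.1562, 0.2799]
tool_rot: [179.5, -0.3, 90.3]
force: [0.9, -0.8, -1.1]
width: 0.0426
t: 26.43
ee_pos: [0.5207, 0.2379, 0.2766]
tool_rot: [-179.9, -0.6, 86.2]
force: [0.3, -1.0, 0.2]
width: 0.0423
t: 26.52
ee_pos: [0.5209, 0.2354, 0.2767]
tool_rot: [-179.9, -0.5, 86.2]
force: [-0.2, -0.9, -0.1]
width: 0.0424
[0.5211 0.2341 0.277 ] [-179.93   -0.51   86.  ]
```

View pics/w19z.png

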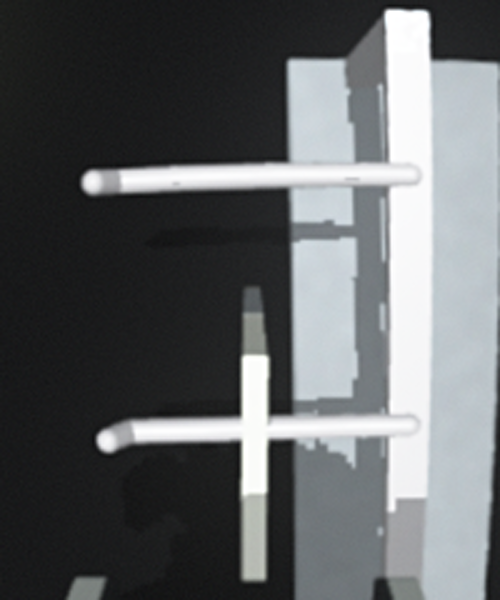

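View pics/top19.png

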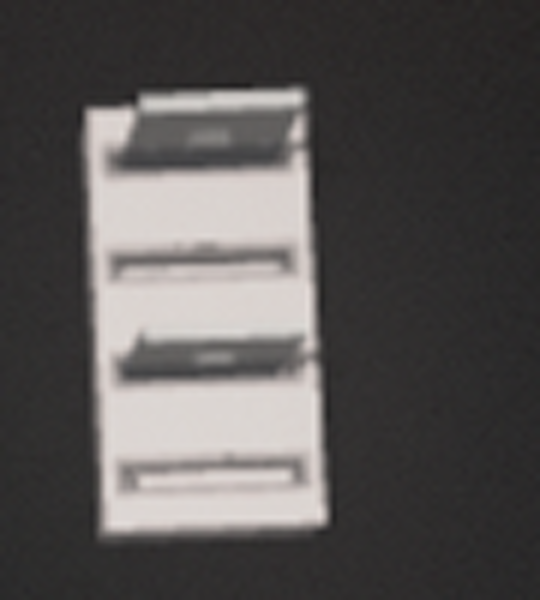

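```bash
python3 - <<'E'
from h import *
m=r.camera_model("wrist")
def Z(p): return (220+(p[0]+.5)/2.5-.5,60+(p[1]+.5)/2.5-.5)
A=onz(m,Z((255.5,355)),.1705,True);B=onz(m,Z((254,580)),.1705,True);d=A-B
print(((A+B)/2).round(4),np.linalg.norm(d).round(4),"yaw",np.degrees(np.arctan2(d[1],d[0])).round(2)-90)
print("tip",onz(m,Z((108,440)),.1375,True).round(4))
s=r.state();print(s['ee_pos'].round(4))
E
```

```text
[0.524  0.2344 0.1705] 0.0604 yaw -4.140000000000001
tip [0.4816 0.2362 0.1375]
[0.5211 0.2341 0.277 ]
```

```bash
python3 -m creep '[{"translation":[0,1.5,0],"spin":0,"hand":0},{"translation":[0,0,30],"spin":0,"hand":0},{"translation":[0,0,30],"spin":0,"hand":0},{"translation":[0,0,25],"spin":0,"hand":0},{"translation":[0,0,15],"spin":0,"hand":0},{"translation":[0,0,7],"spin":0,"hand":0},{"translation":[0,0,0],"spin":0,"hand":0},{"translation":[0,0,0],"spin":0,"hand":0}]'
python3 - <<'E'
from h import *
cv2.imwrite(f"pics/wrist20.png",r.read_camera("wrist")[:,:,::-1])
E
```

```text
t: 27.28
ee_pos: [0.5229, 0.2353, 0.1708]
tool_rot: [-180.0, -0.6, 85.9]
force: [-0.2, -0.8, 0.1]
width: 0.0427
```

View pics/wrist20.png

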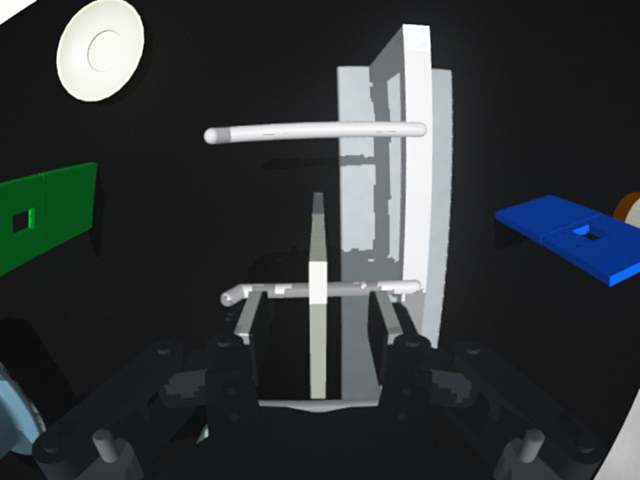

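Panel 2's top (318, 262–398) is centred between the pads. Closing and lifting.

```bash
python3 -m creep '[{"translation":[0,-0.4,2],"spin":0,"hand":0.4},{"translation":[0,0,0],"spin":0,"hand":0.6},{"translation":[0,0,0],"spin":0,"hand":1},{"translation":[0,0,0],"spin":0,"hand":1},{"translation":[0,0,0],"spin":0,"hand":1},{"translation":[0,0,0],"spin":0,"hand":1},{"translation":[0,0,0],"spin":0,"hand":1}]'
python3 -m creep '[{"translation":[0,0,-3],"spin":0,"hand":1},{"translation":[0,0,-3],"spin":0,"hand":1},{"translation":[0,0,-3.5],"spin":0,"hand":1},{"translation":[0,0,-3.5],"spin":0,"hand":1},{"translation":[0,0,0],"spin":0,"hand":1}]'
```

```text
t: 27.92
ee_pos: [0.5228, 0.2362, 0.169]
tool_rot: [180.0, -0.6, 86.0]
force: [0.2, -0.9, 5.2]
width: 0.005
t: 28.33
ee_pos: [0.5224, 0.2359, 0.1819]
tool_rot: [-180.0, -0.6, 86.0]
force: [0.5, 0.1, -1.3]
width: 0.0051
```

```bash
python3 -m creep '[{"translation":[-0.25,-8,0],"spin":0,"hand":1},{"translation":[-0.25,-8,0],"spin":0,"hand":1},{"translation":[-0.25,-8,0],"spin":0,"hand":1},{"translation":[-0.25,-8,0],"spin":0,"hand":1},{"translation":[-0.25,-8,0],"spin":0,"hand":1}]'
python3 -m creep '[{"translation":[-0.25,-8,0],"spin":0,"hand":1},{"translation":[-0.25,-8,0],"spin":0,"hand":1},{"translation":[-0.25,-8,0],"spin":0,"hand":1},{"translation":[-0.25,-8,0],"spin":0,"hand":1},{"translation":[-0.25,-8,0],"spin":0,"hand":1},{"translation":[0,0,0],"spin":0,"hand":1}]'
python3 - <<'E'
from h import *
cv2.imwrite(f"pics/wrist21.png",r.read_camera("wrist")[:,:,::-1])
E
```

```text
t: 28.75
ee_pos: [0.4808, 0.2374, 0.1811]
tool_rot: [-179.9, -0.5, 86.0]
force: [0.7, 0.4, -0.6]
width: 0.0046
t: 29.25
ee_pos: [0.4402, 0.2389, 0.1812]
tool_rot: [-179.9, -0.5, 86.0]
force: [-0.0, 0.0, 0.1]
width: 0.0047
```

View pics/wrist21.png

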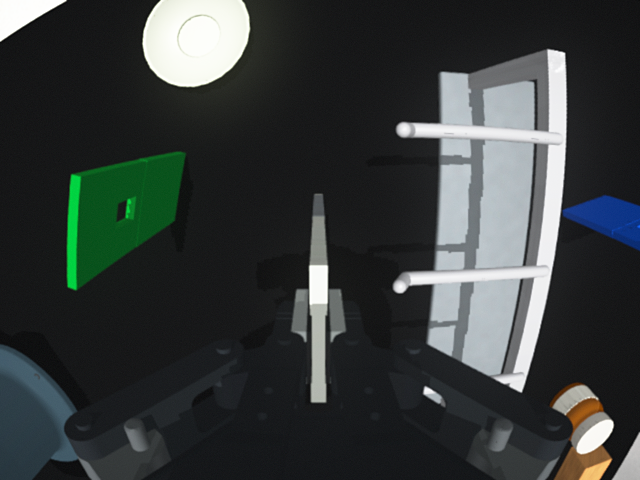

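```bash
python3 -m creep '[{"translation":[0,0,-38],"spin":0,"hand":1},{"translation":[0,0,-38],"spin":0,"hand":1},{"translation":[0,0,-38],"spin":0,"hand":1},{"translation":[0,0,0],"spin":-0.075,"hand":1},{"translation":[-38,0,0],"spin":0,"hand":1},{"translation":[-38,0,0],"spin":0,"hand":1},{"translation":[-38,0,0],"spin":0,"hand":1},{"translation":[-38,0,0],"spin":0,"hand":1},{"translation":[-38,0,0],"spin":0,"hand":1},{"translation":[0,0,0],"spin":0,"hand":1}]'
python3 - <<'E'
from h import *
im=r.read_camera("top")[:,:,::-1]
cv2.imwrite("pics/top22.png",cv2.resize(im[195:295,340:430],None,fx=6,fy=6,interpolation=cv2.INTER_CUBIC))
E
```

```text
t: 30.13
ee_pos: [0.4437, 0.0421, 0.2936]
tool_rot: [180.0, -0.3, 89.8]
force: [-0.5, -0.1, -1.9]
width: 0.0049
```

View pics/top22.png

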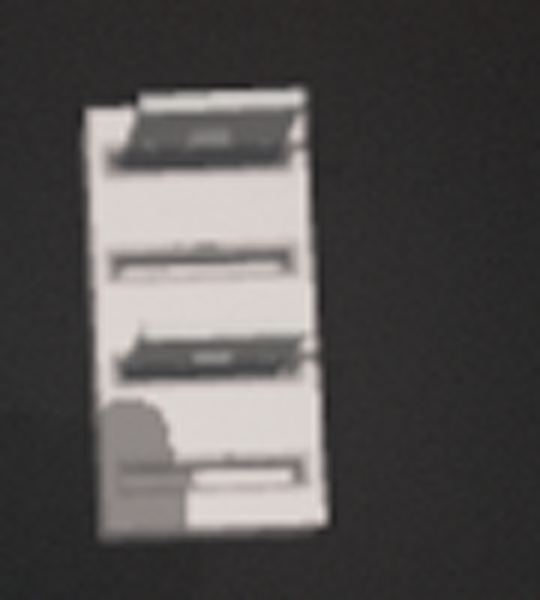

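```bash
python3 -m creep '[{"translation":[-38,4,0],"spin":0,"hand":1},{"translation":[-38,5,0],"spin":0,"hand":1},{"translation":[-38,5,0],"spin":0,"hand":1},{"translation":[-38,5,0],"spin":0,"hand":1},{"translation":[-28,5,4],"spin":0,"hand":1},{"translation":[-16,2.5,14],"spin":0,"hand":1},{"translation":[0,0,0],"spin":0,"hand":1},{"translation":[0,0,0],"spin":0,"hand":1}]'
python3 - <<'E'
from h import *
im=r.read_camera("wrist")[:,:,::-1]
z=im[100:310,200:440];z=np.clip((z/255.)**.6*255,0,255).astype('uint8')
cv2.imwrite("pics/w23z.png",cv2.resize(z,None,fx=2.8,fy=2.8,interpolation=cv2.INTER_CUBIC))
E
```

```text
t: 30.85
ee_pos: [0.4706, -0.1473, 0.2727]
tool_rot: [-179.9, -0.6, 90.3]
force: [-0.5, 0.3, -1.3]
width: 0.0049
```

View pics/w23z.png

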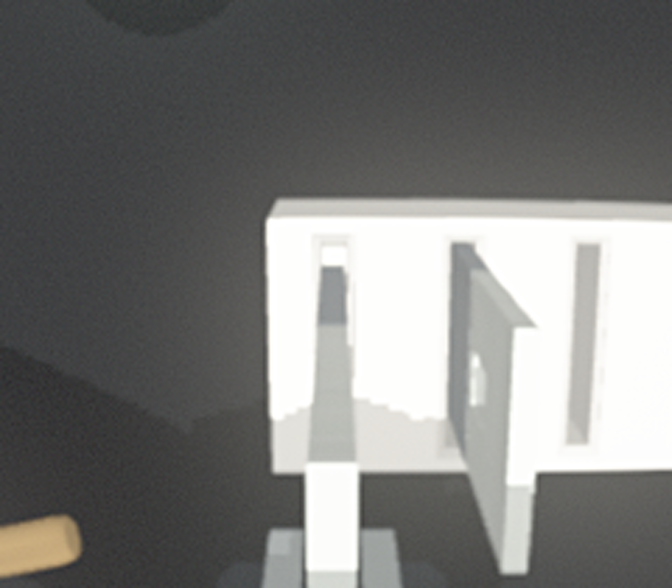

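```bash
python3 -m creep '[{"translation":[-6.5,0.3,0],"spin":0,"hand":1},{"translation":[0,0,20],"spin":0,"hand":1},{"translation":[0,0,15],"spin":0,"hand":1},{"translation":[0,0,10],"spin":0,"hand":1},{"translation":[0,0,3],"spin":0,"hand":1},{"translation":[0,0,0],"spin":0,"hand":1},{"translation":[0,0,0],"spin":0,"hand":1}]'
python3 - <<'E'
from h import *
im=r.read_camera("wrist")[:,:,::-1]
z=im[100:310,200:440];z=np.clip((z/255.)**.6*255,0,255).astype('uint8')
cv2.imwrite("pics/w24z.png",cv2.resize(z,None,fx=2.8,fy=2.8,interpolation=cv2.INTER_CUBIC))
E
```

```text
t: 31.48
ee_pos: [0.4713, -0.1536, 0.2262]
tool_rot: [180.0, -0.5, 90.3]
force: [-0.7, 0.1, -0.4]
width: 0.0048
```

View pics/w24z.png

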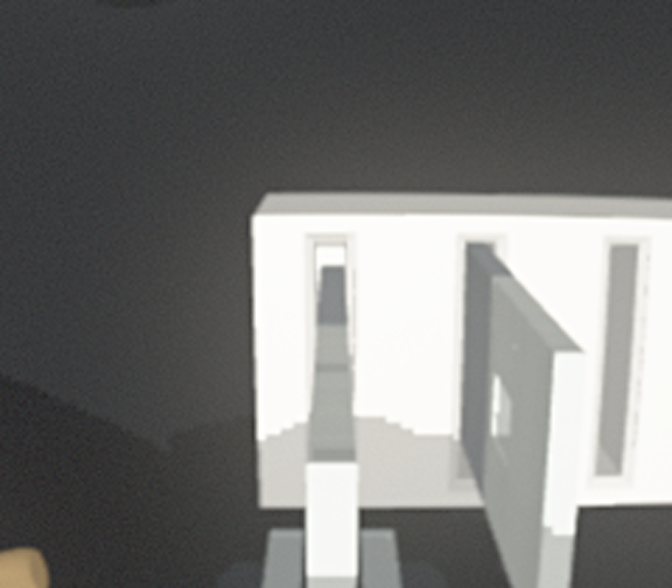

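```bash
python3 -m creep '[{"translation":[-1.5,-0.6,0],"spin":0,"hand":1},{"translation":[0,0,8],"spin":0,"hand":1},{"translation":[0,0,8],"spin":0,"hand":1},{"translation":[0,0,6],"spin":0,"hand":1},{"translation":[0,0,6],"spin":0,"hand":1},{"translation":[0,0,0],"spin":0,"hand":1}]'
python3 -m creep '[{"translation":[0,0,6],"spin":0,"hand":1},{"translation":[0,0,6],"spin":0,"hand":1},{"translation":[0,0,6],"spin":0,"hand":1},{"translation":[0,0,5],"spin":0,"hand":1},{"translation":[0,0,2],"spin":0,"hand":1},{"translation":[0,0,0],"spin":0,"hand":1}]'
python3 -m creep '[{"translation":[0,0,2],"spin":0,"hand":1},{"translation":[0,0,1.5],"spin":0,"hand":1},{"translation":[0,0,0],"spin":0,"hand":1}]'
```

```text
t: 32.03
ee_pos: [0.4697, -0.1547, 0.1957]
tool_rot: [-179.9, -0.6, 90.3]
force: [0.9, 0.3, -0.7]
width: 0.0049
t: 32.53
ee_pos: [0.47, -0.1546, 0.1718]
tool_rot: [-179.9, -0.6, 90.3]
force: [0.1, 0.7, -1.2]
width: 0.0048
t: 32.78
ee_pos: [0.4703, -0.1548, 0.1689]
tool_rot: [-180.0, -0.6, 90.3]
force: [0.4, 0.2, -1.2]
width: 0.0049
```

```bash
python3 -m creep '[{"translation":[0,0,1.2],"spin":0,"hand":1},{"translation":[0,0,0],"spin":0,"hand":1}]'
python3 -m creep '[{"translation":[0,0,1.2],"spin":0,"hand":1},{"translation":[0,0,0],"spin":0,"hand":1}]'
python3 -m creep '[{"translation":[0,0,0.6],"spin":0,"hand":1},{"translation":[0,0,0],"spin":0,"hand":1}]'
```

```text
t: 32.95
ee_pos: [0.4704, -0.1548, 0.1677]
tool_rot: [-180.0, -0.6, 90.3]
force: [0.1, -0.2, -1.2]
width: 0.0051
t: 33.12
ee_pos: [0.4707, -0.1549, 0.167]
tool_rot: [180.0, -0.5, 90.3]
force: [-0.7, 0.1, 2.1]
width: 0.005
t: 33.28
ee_pos: [0.4709, -0.1551, 0.1669]
tool_rot: [179.9, -0.5, 90.3]
force: [-1.0, 0.6, 5.5]
width: 0.005
```

```bash
python3 -m creep '[{"translation":[0,0,0],"spin":0,"hand":0.75},{"translation":[0,0,0],"spin":0,"hand":0.6},{"translation":[0,0,0],"spin":0,"hand":0.5},{"translation":[0,0,0],"spin":0,"hand":0.5},{"translation":[0,0,-15],"spin":0,"hand":0.5},{"translation":[0,0,-30],"spin":0,"hand":0.5},{"translation":[0,0,-30],"spin":0,"hand":0.3},{"translation":[0,0,-33],"spin":0,"hand":0},{"translation":[38,0,0],"spin":0,"hand":0},{"translation":[38,0,0],"spin":0,"hand":0},{"translation":[38,0,0],"spin":0,"hand":0},{"translation":[0,0,0],"spin":0,"hand":0}]'
python3 -m creep '[{"translation":[38,0,0],"spin":0,"hand":0},{"translation":[38,0,0],"spin":0,"hand":0},{"translation":[0,0,0],"spin":0,"hand":0},{"translation":[0,0,0],"spin":0,"hand":0}]'
python3 - <<'E'
from h import *
t=r.read_camera("top")[:,:,::-1];s=r.read_camera("scene")[:,:,::-1]
cv2.imwrite("pics/top25.png",t);cv2.imwrite("pics/scene25.png",s)
cv2.imwrite("pics/top25z.png",cv2.resize(t[195:295,340:430],None,fx=6,fy=6,interpolation=cv2.INTER_CUBIC))
cv2.imwrite("pics/scene25z.png",cv2.resize(s[190:310,210:320],None,fx=5,fy=5,interpolation=cv2.INTER_CUBIC))
E
```

```text
t: 34.28
ee_pos: [0.4692, -0.0366, 0.2754]
tool_rot: [-180.0, -0.7, 90.7]
force: [-0.5, -0.2, 0.4]
width: 0.0423
t: 34.62
ee_pos: [0.4692, 0.0354, 0.2756]
tool_rot: [-180.0, -0.5, 90.5]
force: [-1.0, -1.0, 0.6]
width: 0.0423
```

View pics/top25.png

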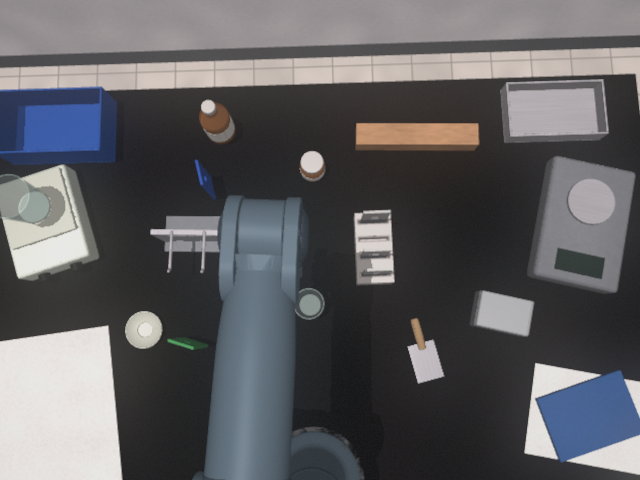

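View pics/top25z.png

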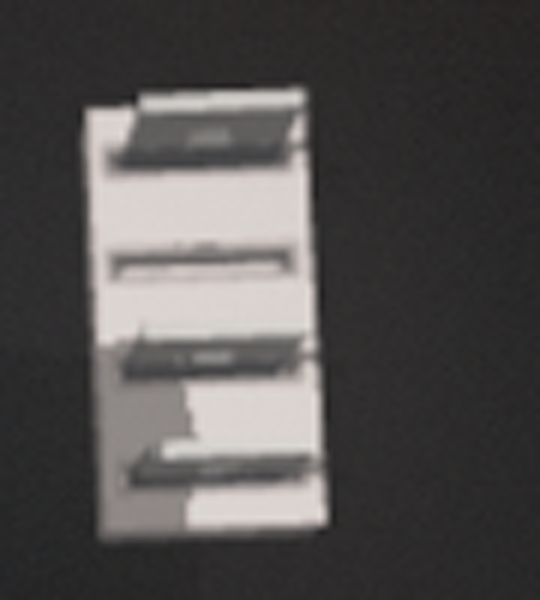

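View pics/scene25z.png

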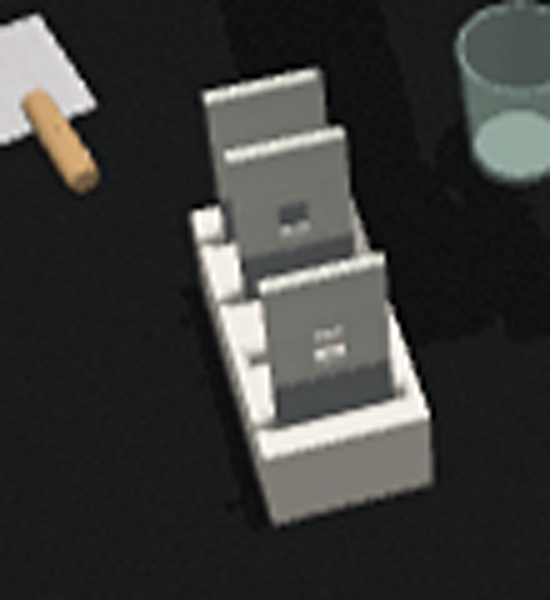

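```bash
python3 - <<'E'
from h import *
mt=r.camera_model("top");ms=r.camera_model("scene")
Zt=lambda p:(340+(p[0]+.5)/6-.5,195+(p[1]+.5)/6-.5)
Zs=lambda p:np.array((210+(p[0]+.5)/5-.5,190+(p[1]+.5)/5-.5))
for n,tl,tr,sl,sr in [("s3",(139,102),(305,97),(264,289),(384,259)),("s1",None,None,(228,155),(345,132)),("s0",None,None,(206,96),(322,73))]:
    x={"s3":.5969,"s1":.5129,"s0":.4709}[n]
    if tl: 
        for q in (tl,tr): print(n,"top view corner at z=.168",onz(mt,Zt(q),.168).round(4))
    # scene: intersect with plane x=x (panel mid-plane) -> y,z of top corners
    for q in (sl,sr):
        c,v=ray(ms,Zs(q)); P=c+v*(x-c[0])/v[0]; print(n,"scene corner on panel plane",P.round(4))
E
```

```text
s3 top view corner at z=.168 [ 0.5986 -0.1273  0.168 ]
s3 top view corner at z=.168 [ 0.5987 -0.1882  0.168 ]
s3 scene corner on panel plane [ 0.5969 -0.1846  0.1636]
s3 scene corner on panel plane [ 0.5969 -0.1264  0.1651]
s1 scene corner on panel plane [ 0.5129 -0.1829  0.1678]
s1 scene corner on panel plane [ 0.5129 -0.1239  0.1659]
s0 scene corner on panel plane [ 0.4709 -0.1848  0.1682]
s0 scene corner on panel plane [ 0.4709 -0.1251  0.1669]
```

```bash
python3 - <<'E'
from h import *
a=cv2.imread("pics/top0.png");b=cv2.imread("pics/top25.png")
d=cv2.absdiff(a,b).max(2)
for n,(x,y,w,h) in dict(beaker=(300,285,30,40),jar=(295,145,35,40),tipbox=(465,285,75,55),dish=(120,305,45,50),scoop=(405,315,45,75),green=(165,330,30,25),blue=(190,155,28,47)).items(): print(n,(d[y:y+h,x:x+w]>60).mean().round(3))
print(r.state()['t'],r.state()['force'].round(1))
r.sign_off()
E
```

```text
beaker 0.0
jar 0.0
tipbox 0.0
dish 0.0
scoop 0.187
green 0.0
blue 0.0
34.7167 [ 0.5 -0.8 -0.6]
the job is handed in; nothing more can be done
```

```bash
python3 - <<'E'
import cv2,numpy as np
a=cv2.imread("pics/top0.png")[305:395,395:460];b=cv2.imread("pics/top25.png")[305:395,395:460]
cv2.imwrite("pics/scoopcmp.png",cv2.resize(np.hstack([a,b]),None,fx=5,fy=5))
E
```

```text
(no output)
```

View pics/scoopcmp.png

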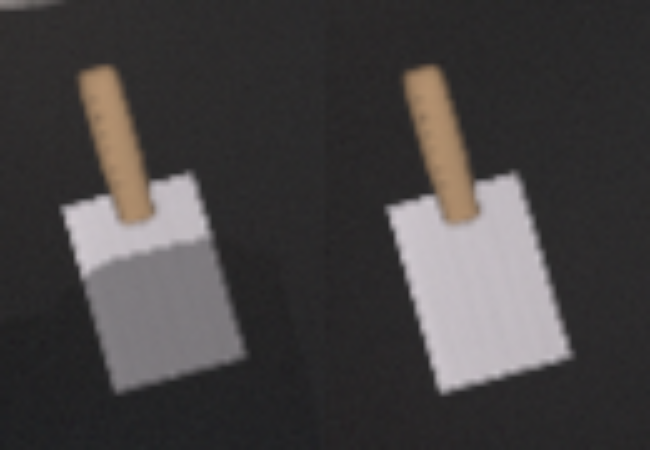

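The job is done and handed in at 34.7 s. The rack lies on its back with its slots up, and all three panels stand in it.

- **Toppling:** On the first push, one finger link pressed on the rack's top edge with about 7 N. I backed off, turned the jaws 90° and toppled the rack with a push of about 2 N. It was later knocked about 27 mm aside, so I measured it again before each insertion.
- **Panels:** Each one was raised 13 mm, drawn off past the upturned tip with no noticeable drag force (at most about 2 N at the wrist), and lowered until it touched the slot floor. Panel 0 is in slot 3, panel 1 in slot 1 and panel 2 in slot 0. Peg 3 was empty.
- **Seating:** In the scene camera the panels' top edges measure 164–168 mm high, against 168 mm when fully seated. The low readings are both on panel 0; I put the spread down to pixel and calibration error. While held, panel 0 looked tilted by about 2.5° in its own plane; after release it stood upright in the pictures.
- **Everything else:** The before-and-after top pictures show no change at the beaker, jar, tipbox, dish, or the green and blue look-alikes. The scoop region did differ, but comparing those two pictures after hand-in showed the arm's shadow had moved, not the scoop.

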